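# Clean, load and lock the module test tray

### The arm

A 6-joint arm with a two-finger parallel gripper is mounted at the origin on the work surface. World frame = base frame: x ahead of the robot, y to its left, z up, the work surface at z = 0. Lengths are in m, angles in rad, forces in N, time in s.
With the tool pointing down it reaches from about 0.35 to 0.85 m from the base axis. Payload 8.1 kg.
Tool frame: the origin (TCP) lies between the finger pads; the fingertips stand 25 mm ahead of it and the grasp point (between the pads) lies 6 mm ahead of it; z points along the fingers, y is the line along which they close (so a half turn about z gives the same grasp; the last joint's range is limited). The gripper opens to 93 mm and grips with 3 to 60 N. Pads are 15 mm wide; open, the fingers measure 128 mm over their backs; the gripper's body (75 mm by 188 mm) begins 65 mm behind the grasp point.
Start: joints at [-1.406, 0.13, 1.488, -0, 1.523, -0.085], TCP at [0.148, -0.581, 0.244] pointing down, gripper open.
Joint ranges: [-2.96, 2.96], [-0.89, 2.26], [0.02, 2.5], [-1.34, 4.48], [0, 2.73], [-2.66, 2.66]. Speed limits (rad/s): [2.39, 2.39, 2.79, 3.14, 3.14, 3.14].

### API

Orientations are given as a rotation vector (axis times angle).
In Python, from plant import robot gives the robot as it stands.
- The arm moves only by the tool arm_command, never from a script. Its argument "increments" is text: rows parted by semicolons, each of 5 numbers parted by spaces: the closure, from 0 (fully open) to 1 (shut), then the shift along the tool's x, y, z in mm, then the turn about the tool's z in rad. A call has 1 to 5 rows; each row is the pose to reach, as a shift and turn from the pose commanded when the call began, along the tool's axes at that moment; what a row does not reach only later rows make up. A row lasts 1/10 s, in which the tool goes at most 50 mm and 8.59 degrees, less where a joint would pass 70% of its speed; a pose out of reach is approached as far as the arm can. A call with a gripper value outside its range is refused whole. The fingers move at their own pace and stop on an object; "grip_force" is the grip in N (left out, the last holds). Time passes only in rows, so rows that repeat a pose let the fingers close. It gives the time, the measured TCP pose, the force, the opening and the grip force at its end, in the units of the state.
- robot.read_state(): the state, without advancing time (a new reading comes with each control period).
- robot.read_camera(name): name is "scene" or "top" or "wrist"; returns the picture (384x512x3 uint8, blue, green, red); there is no depth.
- robot.camera_model(name): a dict with "fx", "fy", "cx", "cy" (pixels), "D" ([k1, k2, p1, p2, k3] as OpenCV has them; the pictures are not rectified), "eye" and "rotation" of the camera in the world. Camera axes: x right, y down, z forward; pixel columns grow to the right and rows downward; lengths in m; the calibration is good to about 2 mm. A picture is of the moment at which its call begins: read the wrist's pose just before it. camera_model takes no time and is no camera call; for the wrist camera it gives the pose at the moment of the call.
- robot.close_job(): hands the job in; it is judged then, once.
The state is a dict: "t": time; "q": joint angles; "dq": joint speeds; "joint_torque": joint torques, N m; "tool_pos": TCP position; "orientation": TCP orientation; "force": force on the tool from outside, world axes, zero at the start; "wrist_torque": the same for the moment, N m; "opening": finger opening in m; "gripper_force": force on a finger pad.
Only numpy, scipy, OpenCV 4.12 (cv2) and the standard library are available. Lean on these libraries where they do the work, as an engineer would, in place of code of your own. Each camera call takes 0.05 s, during which the arm holds its last target. There are 200 camera calls.

### The job

Use the scraper block to wipe all the loose plastic chips off the pulled-out test tray into the catch bin beside it, without touching the chips with the fingers, and stand the scraper back upright on its mat. Once the tray is clean, stand all the power modules flat on the pulled-out tray, push the tray fully home and then swing the locking lever fully down. Leave the multimeter, spool and screwdriver where they are.

Things in the scene. Friction and masses are not known exactly. Their poses are not given: they have to be found in the camera images.
- unit: module test unit, fixed to the bench: teal housing with clear roof at the back (306 mm wide in y, from 95 to 250 mm behind the origin in x, roof top at z = 141 mm), slide-out tray in front, catch bin on its right (-y) side. Origin on the bench under the middle of the fully pulled-out tray; x points away from the robot into the housing, y to the left
- tray (a joint): how far the tray is pushed in, m: 0 fully pulled out (towards the robot), 0.135 fully home; it slides along the unit's +x and runs stiffly (about 3 N), staying where it is left
- tray_mid (a point): middle of the tray's bare aluminium top surface (60 mm above the bench), moving with the tray; axes as the unit's. The clear surface is 140 mm in x (-70 to +70) and reaches from y = +132 (left) to y = -134 mm (right). Left and back edges have curbs 20 mm high, the front is closed by the tray's white front panel, and the right edge (-y) is open above the catch bin
- tray_front (a point): middle of the outer (robot-side) face of the tray's white front panel, which is 280 mm wide, 10 mm thick, from 50 to 130 mm above the bench; a black pull ledge 120 x 10 mm stands 13 mm out of it at 70 mm above the bench
- bin_floor (a point): middle of the floor (4 mm above the bench) of the grey open catch bin, inside 154 mm in x and 112 mm in y; axes as the unit's. Its outer walls are 71 mm high; the wall next to the tray is 49 mm high and lies just under the tray's right edge
- lever (a joint): locking lever on the housing roof, rad: 0 = down and level, pointing towards the robot with its nose in front of the tray front; it starts raised at 0.85 to 1.1 and stays where it is left; about 2 N at its grip moves it. Axis along the unit's y, 170 mm in x from the unit's origin, 158 mm above the bench; arm 125 mm long, 18 mm wide, 10 mm thick
- lever_grip (a point): centre of the black round cross grip (20 mm diameter, 50 mm long in the unit's y) at the lever's free end
- mat: flat black rubber mat 200 x 120 x 4 mm (own x, y, z), fixed to the bench on the right; the scraper's place. Origin at the centre of its underside
- scraper: wooden scraper block: blade block 126 mm (own x) x 46 mm (y) x 24 mm (z) with an upright handle on top, centred, 70 mm along x, 16 mm thick along y, reaching from 24 to 56 mm above the underside; stands on the mat at the start; origin at the centre of its underside
- chip1: snapped-off black plastic casing piece, a block 32 x 24 x 18 mm (own x, y, z), one of 3 to 6 lying flat on the tray at the start (absent ones read None); origin at the centre of its underside
- chip2: snapped-off black plastic casing piece, a block 32 x 24 x 18 mm (own x, y, z), one of 3 to 6 lying flat on the tray at the start (absent ones read None); origin at the centre of its underside
- chip3: snapped-off black plastic casing piece, a block 32 x 24 x 18 mm (own x, y, z), one of 3 to 6 lying flat on the tray at the start (absent ones read None); origin at the centre of its underside
- chip4: snapped-off black plastic casing piece, a block 32 x 24 x 18 mm (own x, y, z), one of 3 to 6 lying flat on the tray at the start (absent ones read None); origin at the centre of its underside
- chip5: snapped-off black plastic casing piece, a block 32 x 24 x 18 mm (own x, y, z), one of 3 to 6 lying flat on the tray at the start (absent ones read None); origin at the centre of its underside
- chip6: snapped-off black plastic casing piece, a block 32 x 24 x 18 mm (own x, y, z), one of 3 to 6 lying flat on the tray at the start (absent ones read None); origin at the centre of its underside
- module1: power module: black block 70 x 44 x 30 mm (own x, y, z) with a white band, and on its top, centred, an upright aluminium grip fin 46 mm along x, 14 mm thick along y and 26 mm tall (top 56 mm above the underside); one of 2 to 4 standing loose on the bench (absent ones read None); origin at the centre of its underside
- module2: power module: black block 70 x 44 x 30 mm (own x, y, z) with a white band, and on its top, centred, an upright aluminium grip fin 46 mm along x, 14 mm thick along y and 26 mm tall (top 56 mm above the underside); one of 2 to 4 standing loose on the bench (absent ones read None); origin at the centre of its underside
- module3: power module: black block 70 x 44 x 30 mm (own x, y, z) with a white band, and on its top, centred, an upright aluminium grip fin 46 mm along x, 14 mm thick along y and 26 mm tall (top 56 mm above the underside); one of 2 to 4 standing loose on the bench (absent ones read None); origin at the centre of its underside
- module4: power module: black block 70 x 44 x 30 mm (own x, y, z) with a white band, and on its top, centred, an upright aluminium grip fin 46 mm along x, 14 mm thick along y and 26 mm tall (top 56 mm above the underside); one of 2 to 4 standing loose on the bench (absent ones read None); origin at the centre of its underside
- meter: bystander: yellow multimeter 150 x 80 x 36 mm lying on the bench, origin at the centre of its underside
- spool: bystander: metal spool 64 mm in diameter, 58 mm high, standing on the bench, origin at the centre of its underside
- driver: bystander: screwdriver lying on the bench

How it is judged:
By the outcome, as a careful person would: the job done as asked, in the order asked, and still so for the second after the job is handed in, with the robot touching nothing.
Of chip1, chip2, chip3, chip4, chip5, chip6 only 3 to 6 are there at a start; the rules pass over those that are not, and their reading is None.
Of module1, module2, module3, module4 only 2 to 4 are there at a start; the rules pass over those that are not, and their reading is None.
At some moment in a run one of module1, module2, module3, module4, scraper may be knocked a few centimetres aside while the robot is not near it.
Once in a run the grip may slacken for a moment while it holds something.
It also fails if it takes over 210 s, if anything falls off the work surface, if the arm or the gripper's body presses on something with over 40 N, if the wrist force passes 120 N, or if a joint passes its speed limit or range.

## Working session

There is one attempt and no reset: what is moved stays moved. The work goes in short steps, Python scripts to look and compute and a tool call to move; the robot and the scene stay as the last step left them, time stands still between calls to the robot, and variables do not carry over. Pictures are saved under pics/ and viewed, at most 14 in all, crops included, and the job is handed in when it is done.

Besides the shell and the picture viewer there is one more tool, called after ">>>" as name(argument=value, ...), one argument or row to a line, values as JSON. arm_command: Moves the arm, as the interface text tells. Its arguments: {"type":"object","properties":{"increments":{"type":"string"},"grip_force":{"type":"number"}},"required":["increments"]}

```bash
ls; mkdir -p pics; cat > h.py <<'E'
import numpy as np, cv2
from scipy.spatial.transform import Rotation as R
from plant import robot
def snap(n,f):
    m=robot.camera_model(n); im=robot.read_camera(n); cv2.imwrite('pics/'+f+'.png',im); np.save('pics/'+f+'.npy',m,allow_pickle=True); return im,m
def load(f): return cv2.imread('pics/'+f+'.png'), np.load('pics/'+f+'.npy',allow_pickle=True).item()
def K(m): return np.array([[m['fx'],0,m['cx']],[0,m['fy'],m['cy']],[0,0,1.]])
def rot(m):
    r=np.array(m['rotation'],float)
    return r if r.shape==(3,3) else R.from_rotvec(r).as_matrix()
def ray(m,px):
    p=cv2.undistortPoints(np.array(px,float).reshape(-1,1,2),K(m),np.array(m['D'],float)).reshape(-1,2)
    return np.c_[p,np.ones(len(p))]@rot(m).T
def at_z(m,px,z):
    d=ray(m,px); e=np.array(m['eye']); return e+d*((z-e[2])/d[:,2])[:,None]
def tri(obs): # list of (model,px)
    A=np.zeros((3,3)); b=np.zeros(3); L=[]
    for m,px in obs:
        d=ray(m,[px])[0]; d/=np.linalg.norm(d); P=np.eye(3)-np.outer(d,d); A+=P; b+=P@np.array(m['eye']); L.append((P,m['eye']))
    x=np.linalg.solve(A,b); return x,[np.linalg.norm(P@(x-np.array(e))) for P,e in L]
def proj(m,X):
    Rt=rot(m).T; t=-Rt@np.array(m['eye']); return cv2.projectPoints(np.array(X,float).reshape(-1,1,3),cv2.Rodrigues(Rt)[0],t,K(m),np.array(m['D'],float))[0].reshape(-1,2)
E
python3 - <<'E'
from h import *
for n in ['scene','top','wrist']:
    im,m=snap(n,n+'0'); print(n,m)
a=[load(n+'0')[0] for n in ['scene','top','wrist']]
s=robot.read_state();print(s)
E
```

```text
pics
scene {'fx': 375.8490977882421, 'fy': 375.8490977882421, 'cx': 259.66997469774475, 'cy': 192.30389290176186, 'D': array([-0.12120375,  0.        ,  0.        ,  0.        ,  0.        ]), 'eye': array([1.4821653 , 0.09737366, 0.8670173 ]), 'rotation': array([-1.64633814, -1.74313197,  0.8493789 ])}
top {'fx': 442.28646454346205, 'fy': 442.28646454346205, 'cx': 252.53982314786688, 'cy': 190.2512355900287, 'D': array([-0.01528392,  0.        ,  0.        ,  0.        ,  0.        ]), 'eye': array([0.40050672, 0.06327041, 1.32017003]), 'rotation': array([-2.14921652,  2.16730692, -0.12612115])}
wrist {'fx': 323.0985841711221, 'fy': 323.0985841711221, 'cx': 254.5961772778844, 'cy': 191.08387775369025, 'D': array([-0.03974389,  0.        ,  0.        ,  0.        ,  0.        ]), 'eye': array([ 0.21168489, -0.56420155,  0.38440824]), 'rotation': array([ 2.32687804, -1.80506145, -0.21882502])}
{'t': 0.15, 'q': array([-1.40637339e+00,  1.30984157e-01,  1.48897552e+00,  1.41487288e-05,
        1.52299638e+00, -8.53613893e-02]), 'dq': array([ 0.000244  , -0.00087777, -0.00316659,  0.00040076, -0.00065921,
       -0.00086745]), 'joint_torque': array([ 9.80768782e-04, -5.60475612e+01, -4.92335200e+01,  7.68774329e-02,
        3.06440424e-02, -7.01160047e-05]), 'tool_pos': array([ 0.14830384, -0.58099272,  0.24285995]), 'orientation': array([-3.11577097e+00, -3.91170249e-01,  6.24298056e-05]), 'force': array([ 0.43863425, -0.36563951, -1.10476223]), 'wrist_torque': array([-0.02543795, -0.01524004, -0.01760682]), 'gripper_force': 0.0, 'opening': 0.0929561703185097}
```

```bash
python3 - <<'E'
from h import *
for n in ['scene','top']:
    cv2.imwrite(f'pics/{n}0b.png',cv2.resize(load(n+'0')[0],(800,600),interpolation=cv2.INTER_CUBIC))
E
```

```text
(no output)
```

View pics/top0b.png

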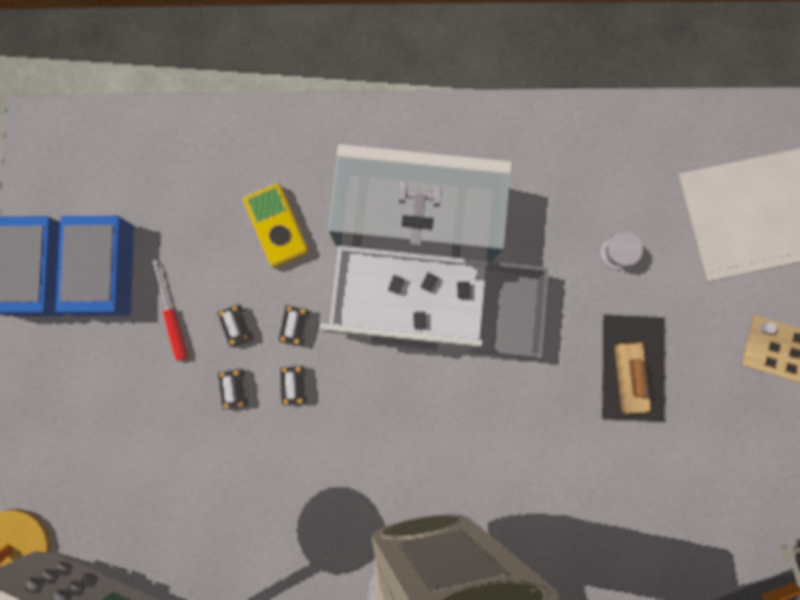

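View pics/scene0b.png

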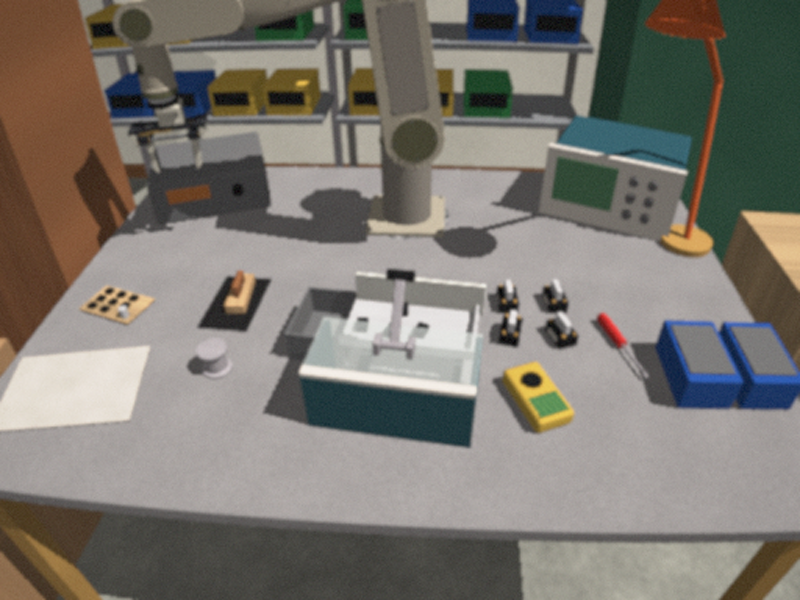

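The top view shows 4 chips on the tray, at about (398,284), (430,282), (464,290) and (420,320) at 800 px scale. Four modules stand at (234,326), (294,325), (232,390) and (292,385). The scraper is on its mat at (632,378), and the unit's roof spans (331,245) to (511,162). The scene view confirms the lever is raised.

```bash
cat >> h.py <<'E'
from scipy.optimize import least_squares
def T2(p,X):
    X=np.array(X,float); c,s=np.cos(p[2]),np.sin(p[2])
    return np.c_[X[:,0]*c-X[:,1]*s+p[0],X[:,0]*s+X[:,1]*c+p[1],X[:,2]]
def fitpose(obs,p0): # obs list of (model, X local, px)
    f=lambda p: np.concatenate([(proj(m,T2(p,X))-px).ravel() for m,X,px in obs])
    r=least_squares(f,p0,loss='soft_l1'); return r.x,np.round(f(r.x),1).reshape(-1,2)
E
python3 - <<'E'
from h import *
s=.64
im,m=load('top0')
X=[[-.08,.14,.13],[-.08,-.14,.13],[.095,.153,.141],[.095,-.153,.141],[.25,.153,.141],[.25,-.153,.141]]
px=np.array([[322,327],[481,344],[330,236],[505,251],[337,150],[510,166]])*s
print(fitpose([(m,X,px)],[.5,.1,0]))
q=lambda P,z:print(np.round(at_z(m,np.array(P)*s,z),3))
q([[234,326],[294,325],[232,390],[292,385]],.056)
q([[638,378]],.06); q([[633,367]],.004)
q([[398,284],[430,282],[464,290],[420,320]],.078)
E
```

```text
(array([ 0.54449249,  0.04226399, -0.11791868]), array([[ 0.5,  4.3],
       [ 2.2,  4.8],
       [-2. , -2.2],
       [-1.8,  0.2],
       [ 0.4, -2. ],
       [ 0.1, -0.5]]))
[[0.502 0.362 0.056]
 [0.503 0.251 0.056]
 [0.385 0.363 0.056]
 [0.394 0.254 0.056]]
[[ 0.401 -0.374  0.06 ]]
[[ 0.422 -0.385  0.004]]
[[ 0.574  0.06   0.078]
 [ 0.577  0.002  0.078]
 [ 0.562 -0.06   0.078]
 [ 0.508  0.021  0.078]]
```

```bash
cat >> h.py <<'E'
def mv(x,y,z,ang=None,s=None):
    "increments to get TCP to x,y,z with tool y (closing line) at world angle ang (mod pi)"
    s=s or robot.read_state(); Rm=R.from_rotvec(s['orientation']).as_matrix(); d=Rm.T@(np.array([x,y,z])-s['tool_pos'])*1000
    a=np.arctan2(Rm[1,1],Rm[0,1]); t=0 if ang is None else -((ang-a+np.pi/2)%np.pi-np.pi/2)
    print('inc',np.round(d,1),'turn',round(t,3),'q6',round(s['q'][5],2))
def st():
    s=robot.read_state(); Rm=R.from_rotvec(s['orientation']).as_matrix()
    print('t',round(s['t'],2),'pos',np.round(s['tool_pos'],4),'ang',round(np.arctan2(Rm[1,1],Rm[0,1]),3),'tilt',np.round(Rm[:,2],3),'F',np.round(s['force'],1),'op',round(s['opening'],4),'q',np.round(s['q'],2))
E
```

>>> arm_command(
  increments="0 299 -234 -117 0.25;0 299 -234 -117 0.25;0 299 -234 -117 0.25;0 299 -234 -117 0.25;0 299 -234 -117 0.25",
)

```text
t: 0.65
tool_pos: [0.2949, -0.3904, 0.3176]
orientation: [-3.141, 0.001, 0.0]
force: [1.3, -1.4, 0.7]
opening: 0.0927
gripper_force: 0.0
```

```bash
python3 - <<'E'
from h import *
st(); mv(.38,-.28,.36,np.pi/2); mv(.40,.0,.36,np.pi/2); mv(.40,.2,.36,np.pi/2)
E
```

```text
t 0.65 pos [ 0.2949 -0.3904  0.3176] ang -1.571 tilt [-0.  0. -1.] F [ 1.3 -1.4  0.7] op 0.0927 q [-1.03 -0.19  1.67  0.    1.66  0.54]
inc [  85.  -110.5  -42.4] turn -0.001 q6 0.54
inc [ 104.8 -390.5  -42.3] turn -0.001 q6 0.54
inc [ 104.7 -590.5  -42.3] turn -0.001 q6 0.54
```

>>> arm_command(
  increments="0 100 -130 -42 0;0 100 -130 -42 0;0 100 -130 -42 0;0 100 -130 -42 0;0 100 -130 -42 0",
)

```text
t: 1.15
tool_pos: [0.3959, -0.2603, 0.3602]
orientation: [3.141, 0.006, 0.003]
force: [-0.6, -0.5, -0.5]
opening: 0.093
gripper_force: 0.0
```

```bash
python3 - <<'E'
from h import *
snap('wrist','w1'); st()
E
```

```text
t 1.2 pos [ 0.3949 -0.2614  0.3595] ang -1.568 tilt [ 0.    -0.001 -1.   ] F [ 0.2 -1.2 -0.4] op 0.0934 q [-0.69 -0.23  1.63 -0.    1.74  0.88]
```

>>> arm_command(
  increments="0 0 -180 0 0;0 0 -180 0 0;0 0 -180 0 0;0 0 -180 0 0;0 0 -180 0 0",
)

```text
t: 1.7
tool_pos: [0.3938, -0.0805, 0.3589]
orientation: [-3.141, -0.003, 0.0]
force: [0.5, -1.0, 0.3]
opening: 0.0929
gripper_force: 0.0
```

```bash
python3 - <<'E'
from h import *
snap('wrist','w2'); st()
E
```

```text
t 1.75 pos [ 0.394  -0.082   0.3588] ang -1.569 tilt [-0. -0. -1.] F [-0.8 -0.3 -0.1] op 0.0929 q [-0.33 -0.43  1.79 -0.    1.79  1.24]
```

>>> arm_command(
  increments="0 0 -240 0 0;0 0 -240 0 0;0 0 -240 0 0;0 0 -240 0 0;0 0 -240 0 0",
)

```text
t: 2.25
tool_pos: [0.3948, 0.1582, 0.3587]
orientation: [3.141, -0.003, -0.001]
force: [1.1, -0.6, -0.6]
opening: 0.093
gripper_force: 0.0
```

```bash
python3 - <<'E'
from h import *
snap('wrist','w3'); st()
a=np.vstack([load(f'w{i}')[0] for i in (1,2,3)])
a=cv2.resize(a,None,fx=.78,fy=.78)
for i in (1,2,3): cv2.imwrite(f'pics/w{i}b.png',cv2.resize(load(f'w{i}')[0],(800,600),interpolation=cv2.INTER_CUBIC))
E
```

```text
t 2.3 pos [0.3942 0.1627 0.3583] ang -1.57 tilt [-0.001  0.002 -1.   ] F [-3.8  1.6 -1.1] op 0.0929 q [ 0.27 -0.36  1.74  0.    1.77  1.84]
```

View pics/w2b.png

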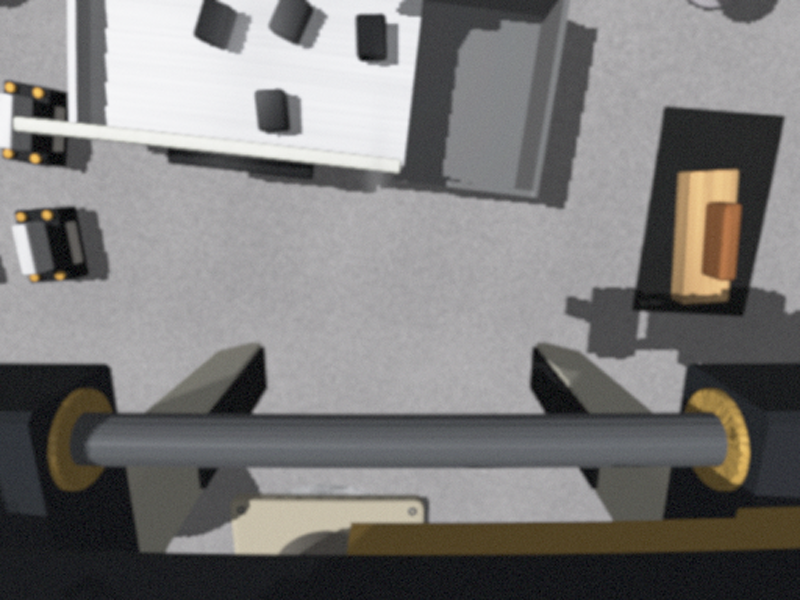

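View pics/w3b.png

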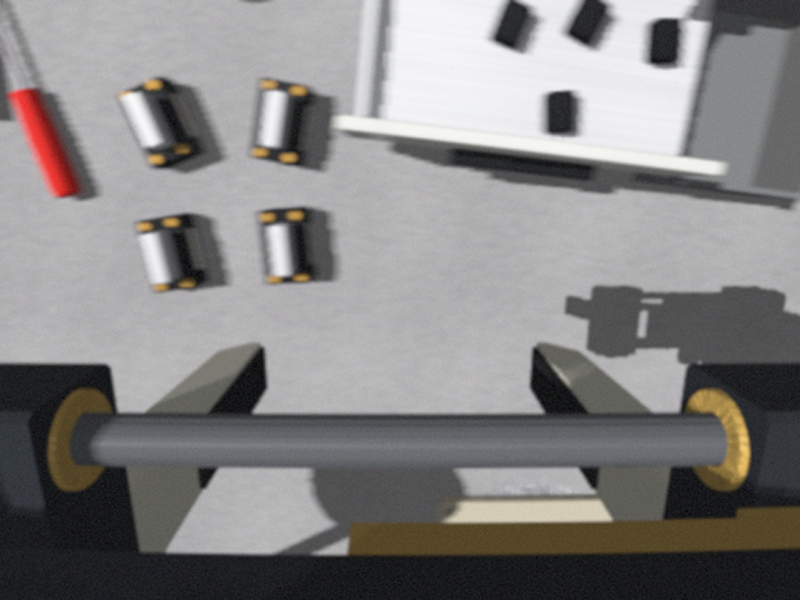

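View pics/w1b.png

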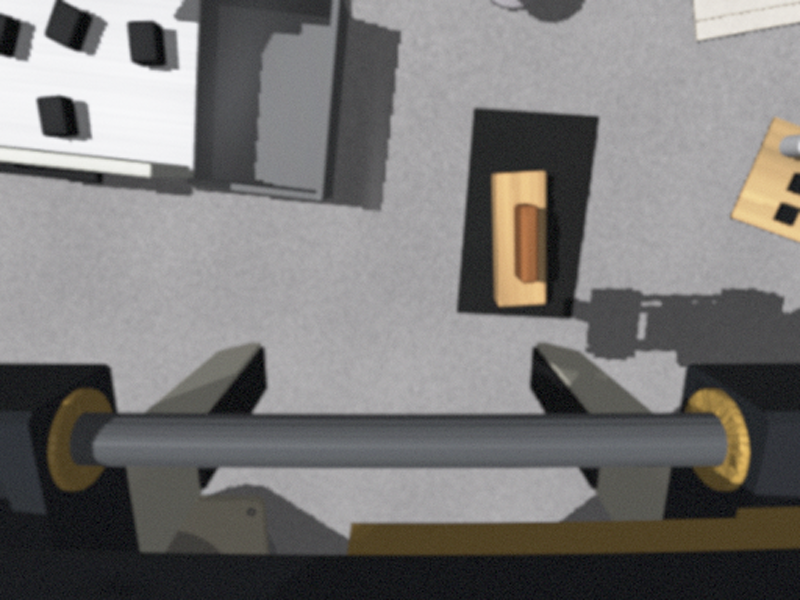

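The w1 view shows the scraper blade at about (491-546,170-306) and its handle at (516-546,204-283). The mat corners are (474,108), (598,116), (574,317) and (458,312). In w2 and w3 the panel's top strip runs from (15,118) to (404,159) and from (342,115) to (726,161). The w3 view also shows the bright fin tops of the four modules near (147,123), (268,120), (157,254) and (277,248).

```bash
cat >> h.py <<'E'
def box(x0,x1,y0,y1,z0,z1): return np.array([[x,y,z] for x in(x0,x1) for y in(y0,y1) for z in(z0,z1)])
SCR=[box(-.063,.063,-.023,.023,0,.024),box(-.035,.035,-.008,.008,.024,.056)]
MODB=[box(-.035,.035,-.022,.022,0,.030),box(-.023,.023,-.007,.007,.030,.056)]
FINTOP=[box(-.023,.023,-.007,.007,.056,.056)]
def sil(m,p,parts,z0,shape,S=4):
    a=np.zeros((shape[0]*S,shape[1]*S),np.uint8)
    for b in parts:
        q=proj(m,T2(p,b+[0,0,z0])); cv2.fillConvexPoly(a,cv2.convexHull(np.round(((q+.5)*S-.5)).astype(np.int32)),255)
    return cv2.resize(a,(shape[1],shape[0]),interpolation=cv2.INTER_AREA).astype(float)/255
from scipy.optimize import minimize
def fitsil(obs,p0,parts,z0): # obs (model,mask float)
    f=lambda v:sum(np.abs(sil(m,p0+v*[.01,.01,.1],parts,z0,k.shape)-k).sum()/k.sum() for m,k in obs)
    r=minimize(f,np.zeros(3),method='Nelder-Mead',options=dict(initial_simplex=np.array([[0,0,0],[1,0,0],[0,1,0],[0,0,1.5]])))
    return p0+r.x*[.01,.01,.1],r.fun/len(obs)
def draw(im,m,p,parts,z0,col=(0,0,255),S=4):
    for b in parts:
        q=(proj(m,T2(p,b+[0,0,z0]))+.5)*S
        for i in range(8):
            for j in range(i+1,8):
                if bin(i^j).count('1')==1: cv2.line(im,tuple(int(v) for v in q[i]),tuple(int(v) for v in q[j]),col,1,cv2.LINE_AA)
E
cat > fit1.py <<'E'
from h import *
s=.64; o=lambda P:np.array(P,float)*s
(t,mt),(w1,m1),(w2,m2),(w3,m3)=[load(k) for k in('top0','w1','w2','w3')]
P=[[-.07,.14,.13],[-.08,.14,.13],[-.07,-.14,.13],[-.08,-.14,.13]]
roof=[[.095,.153,.141],[.095,-.153,.141],[.25,.153,.141],[.25,-.153,.141]]
U,res=fitpose([(m2,P,o([[15,118],[14,132],[404,159],[400,172]])),(m3,P,o([[342,115],[337,129],[726,161],[724,174]]))],[.54,.04,-.118])
print('unit',U,res.tolist())
print('panel corner tri',[tri([(m2,a),(m3,b)]) for a,b in zip(o([[15,118],[404,159]]),o([[342,115],[726,161]]))])
M=[[-.1,.06,.004],[.1,.06,.004],[.1,-.06,.004],[-.1,-.06,.004]]
mat,res=fitpose([(m1,M,o([[458,312],[474,108],[598,116],[574,317]])),(m2,M,o([[636,308],[664,107],[783,117],[744,315]]))],[.42,-.385,0])
print('mat',mat,res.tolist())
def sat(im,x0,x1,y0,y1):
    h=cv2.cvtColor(im,cv2.COLOR_BGR2HSV); k=((h[...,1]>90)&(h[...,2]>90)&(h[...,0]<25)).astype(float); r=np.zeros_like(k); r[y0:y1,x0:x1]=k[y0:y1,x0:x1]; return r
ks=[(m1,sat(w1,305,360,100,205)),(m2,sat(w2,420,485,100,205))]
S,e=fitsil(ks,np.array([.405,-.38,0.]),SCR,.004); print('scraper',S,e)
for k in ks: print(fitsil([k],S,SCR,.004))
mods=[]
for c,th in [((147,123),-.35),((268,120),.15),((157,254),-.15),((277,248),-.1)]:
    c=o([c])[0]; g=cv2.cvtColor(w3,cv2.COLOR_BGR2GRAY); k=np.zeros(g.shape); x,y=c.astype(int); b=(g>175).astype(float); k[y-28:y+28,x-20:x+18]=b[y-28:y+28,x-20:x+18]
    lab,n=cv2.connectedComponentsWithStats(k.astype(np.uint8))[1:3]; i=1+n[1:,4].argmax(); k=(lab==i).astype(float)
    p,e=fitsil([(m3,k)],np.r_[at_z(m3,[c],.056)[0,:2],th],FINTOP,0); mods.append(p); print('mod',p,e,k.sum())
np.savez('fit.npz',U=U,mat=mat,S=S,mods=mods)
Z=lambda im:cv2.resize(im,None,fx=4,fy=4,interpolation=cv2.INTER_CUBIC)
a=Z(w3)
for p in mods: draw(a,m3,p,MODB,0)
b=Z(w1); draw(b,m1,S,SCR,.004); draw(b,m1,mat,[box(-.1,.1,-.06,.06,0,.004)],0,(0,255,0))
parts=[box(-.08,-.07,-.14,.14,.05,.13),box(-.07,.07,-.134,.132,.06,.06),box(.095,.25,-.153,.153,0,.141)]
draw(a,m3,U,parts,0); 
c=Z(t); draw(c,mt,U,parts,0); draw(c,mt,S,SCR,.004)
for p in mods: draw(c,mt,p,MODB,0)
A=cv2.resize(a[160:820,280:1024*2],(800,300)); B=b[180:860,1150:1560]; C=c[350:1150,500:1750]
out=np.zeros((600,800,3),np.uint8); out[:300]=cv2.resize(a[160:820,250:1950],(800,300),interpolation=cv2.INTER_AREA); out[300:,:180]=cv2.resize(B,(180,300),interpolation=cv2.INTER_AREA); out[300:,180:]=cv2.resize(c[350:980,500:1802],(620,300),interpolation=cv2.INTER_AREA)
cv2.imwrite('pics/ov1.png',out)
E
python3 fit1.py
```

```text
unit [ 0.55586718  0.05033562 -0.10603623] [[-2.5, -0.5], [-1.4, -0.2], [-2.2, -0.8], [-0.6, 0.1], [0.5, 0.2], [2.9, 0.8], [2.5, 0.2], [1.7, 0.8]]
panel corner tri [(array([0.50147519, 0.19801596, 0.12473697]), [np.float64(0.00041655461903601225), np.float64(0.000416554619035955)]), (array([ 0.47136748, -0.0840356 ,  0.12136969]), [np.float64(0.00048247629595743273), np.float64(0.00048247629595738264)])]
mat [ 0.422431   -0.38566286 -0.03931768] [[-0.1, 0.9], [-0.7, -0.5], [0.9, -1.1], [-0.2, 0.8], [-2.0, 2.3], [-0.2, -0.3], [1.2, -1.4], [0.6, 0.8]]
scraper [ 0.40405953 -0.3761799   0.06801582] 0.05751887175373528
(array([ 0.40377447, -0.37607026,  0.06502572]), np.float64(0.051104714801151335))
(array([ 0.40515494, -0.37674973,  0.06923002]), np.float64(0.05457077489306675))
mod [0.50847125 0.37733245 0.4215303 ] 0.34545515800822046 582.0
mod [ 0.50711546  0.26468803 -0.19300586] 0.13208809590186785 422.0
mod [0.38836252 0.37833958 0.05496031] 0.2999823352764529 444.0
mod [ 0.38512042  0.28886875 -0.05527509] 0.5783905228758169 480.0
```

View pics/ov1.png

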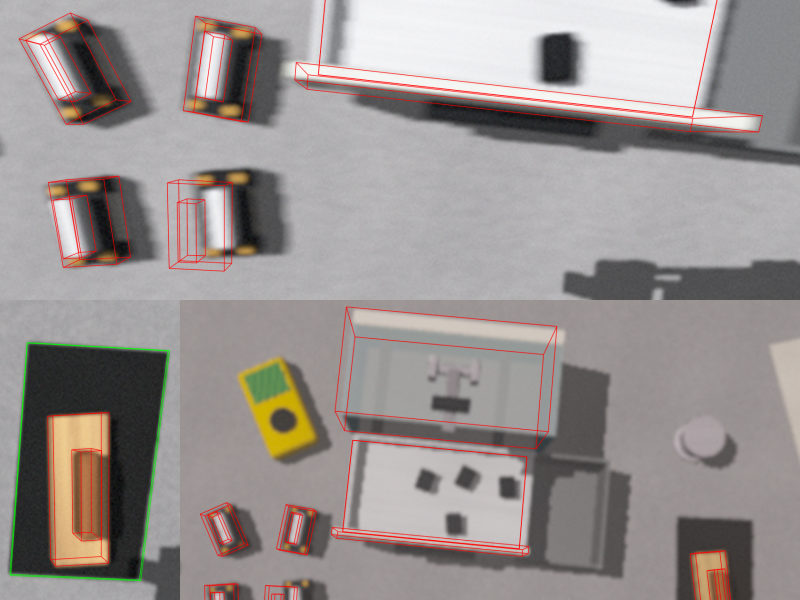

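The overlay shows the scraper and mat fitting well. w3 was taken while the arm was still settling, since its residuals have the opposite sign to w2's. I'm retaking that view with the arm still and refitting the unit, lever and modules.

```bash
python3 - <<'E'
from h import *
robot.read_camera('top'); im,m=snap('wrist','w4'); st()
(t,mt),(sc,ms),(w2,m2)=[load(k) for k in('top0','scene0','w2')]
cv2.imwrite('pics/w4b.png',cv2.resize(im,(800,600),interpolation=cv2.INTER_CUBIC))
o=lambda P:np.array(P,float)*.64
print('grip',tri([(mt,o([417,222])),(ms,o([400,275]))]))
E
```

```text
t 2.4 pos [0.3946 0.158  0.3583] ang -1.569 tilt [-0.002 -0.001 -1.   ] F [-0.1 -0.2  0.4] op 0.0929 q [ 0.26 -0.37  1.74 -0.    1.77  1.83]
grip (array([0.6469854 , 0.03007187, 0.25753627]), [np.float64(0.0003028748609698382), np.float64(0.0003028748609698582)])
```

View pics/w4b.png

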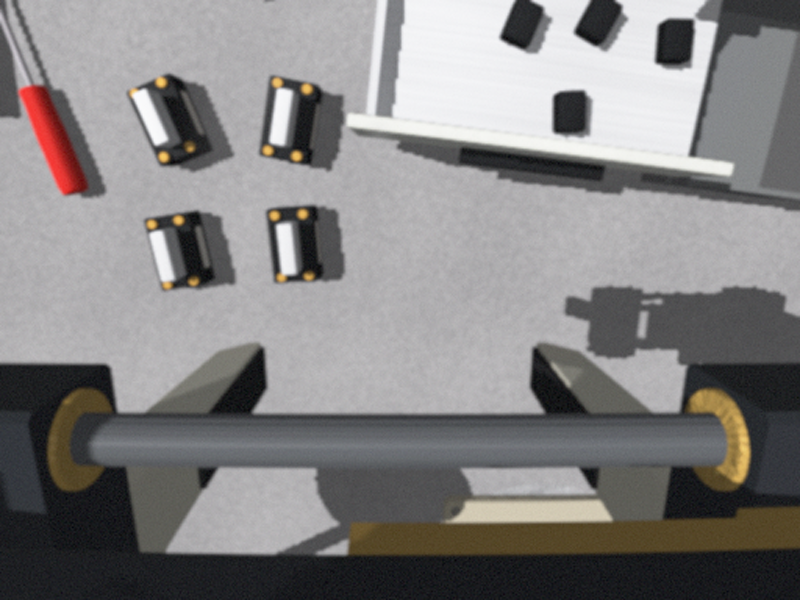

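w4 is sharp. The panel strip runs from (348,113) to (733,162), and the fin tops are at (152,117), (282,117), (163,257) and (288,248). The lever grip sits at z = 0.257, which is about 0.92 rad and within the expected range.

```bash
cat > fit2.py <<'E'
from h import *
o=lambda P:np.array(P,float)*.64
(t,mt),(w2,m2),(w4,m4)=[load(k) for k in('top0','w2','w4')]
P=[[-.07,.14,.13],[-.08,.14,.13],[-.07,-.14,.13],[-.08,-.14,.13]]
U,res=fitpose([(m2,P,o([[15,118],[14,132],[404,159],[400,172]])),(m4,P,o([[348,113],[347,126],[733,162],[731,174]]))],[.54,.04,-.118])
print('unit',U,res.tolist())
print('panel tri',[tri([(m2,a),(m4,b)]) for a,b in zip(o([[15,118],[404,159]]),o([[348,113],[733,162]]))])
g=cv2.cvtColor(w4,cv2.COLOR_BGR2GRAY); mods=[]
for c,th in [((152,117),.3),((282,117),-.15),((163,257),.15),((288,248),.05)]:
    c=o([c])[0]; x,y=c.astype(int); k=np.zeros(g.shape,np.uint8); k[y-28:y+28,x-20:x+18]=g[y-28:y+28,x-20:x+18]>190
    lab,n=cv2.connectedComponentsWithStats(k)[1:3]; i=1+n[1:,4].argmax(); k=(lab==i).astype(float)
    p,e=fitsil([(m4,k)],np.r_[at_z(m4,[n_ for n_ in [c]],.056)[0,:2],th],FINTOP,0); mods.append(p); print('mod',p,e,k.sum())
np.savez('fit2.npz',U=U,mods=mods)
q=at_z(m4,o([[522,24],[598,22],[675,42],[570,112]]),.069)
c,s=np.cos(U[2]),np.sin(U[2]); print('chips in unit',np.round((q[:,:2]-U[:2])@np.array([[c,-s],[s,c]]),3))
print('grip unit',(np.array([.647,.030])-U[:2])@np.array([[c,-s],[s,c]]))
a=cv2.resize(w4,None,fx=4,fy=4,interpolation=cv2.INTER_CUBIC); b=cv2.resize(t,None,fx=4,fy=4,interpolation=cv2.INTER_CUBIC)
parts=[box(-.08,-.07,-.14,.14,.05,.13),box(-.07,.07,-.134,.132,.06,.06),box(.095,.25,-.153,.153,0,.141)]
for im,m in((a,m4),(b,mt)):
    draw(im,m,U,parts,0)
    for p in mods: draw(im,m,p,MODB,0)
cv2.imwrite('pics/ov2.png',np.vstack([cv2.resize(a[0:800,280:2047],(800,330),interpolation=cv2.INTER_AREA),cv2.resize(b[350:1060,500:1800],(800,270),interpolation=cv2.INTER_AREA)]))
E
python3 fit2.py
```

```text
unit [ 0.55605589  0.04890829 -0.10716379] [[-1.4, -0.9], [-0.3, -0.6], [-1.0, -0.8], [0.5, 0.1], [0.1, 0.3], [-0.1, 1.5], [1.5, 0.1], [0.6, 1.4]]
panel tri [(array([0.50138937, 0.19591697, 0.12760803]), [np.float64(0.0006486141746604445), np.float64(0.0006486141746603724)]), (array([ 0.47122275, -0.08398761,  0.12548818]), [np.float64(0.00046406422712016505), np.float64(0.00046406422712016776)])]
mod [0.50870038 0.37043282 0.36012464] 0.15367289773052076 343.0
mod [ 0.50694508  0.25960534 -0.22080397] 0.18038058881369656 339.0
mod [0.38932505 0.37241943 0.15448779] 0.18959001782531193 275.0
mod [0.39532324 0.26010913 0.04684593] 0.18413609346177498 287.0
chips in unit [[ 0.019  0.017]
 [ 0.028 -0.042]
 [ 0.021 -0.107]
 [-0.042 -0.033]]
grip unit [ 0.09244481 -0.00907255]
```

View pics/ov2.png

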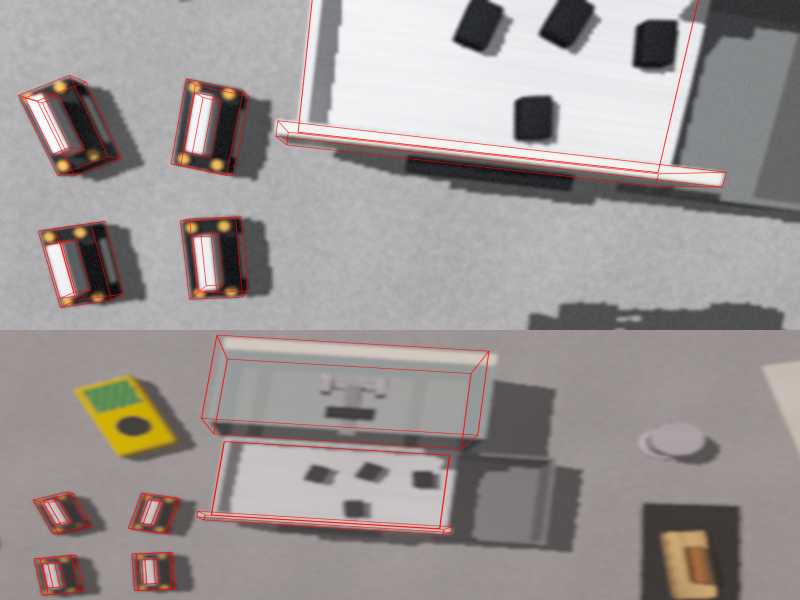

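```bash
cat > fit3.py <<'E'
from h import *
o=lambda P:np.array(P,float)*.64
(t,mt),(sc,ms),(w2,m2),(w4,m4)=[load(k) for k in('top0','scene0','w2','w4')]
# (model, px800, z, axis, value)
C=[(m4,(718,25),.06,1,-.134),(m4,(695,152),.06,1,-.134),(m2,(420,30),.06,1,-.134),(m2,(407,155),.06,1,-.134),
(m4,(372,90),.06,1,.132),(m4,(384,10),.08,1,.132),
(m4,(348,126),.13,0,-.08),(m4,(540,150),.13,0,-.08),(m4,(731,174),.13,0,-.08),(m2,(14,132),.13,0,-.08),(m2,(210,151),.13,0,-.08),(m2,(400,172),.13,0,-.08),
(mt,(330,220),.141,1,.153),(mt,(337,160),.141,1,.153),(mt,(506,240),.141,1,-.153),(mt,(511,175),.141,1,-.153)]
def f(p):
    c,s=np.cos(p[2]),np.sin(p[2]); r=[]
    for m,px,z,a,v in C:
        q=at_z(m,o([px]),z)[0,:2]-p[:2]; r.append((np.array([c*q[0]+s*q[1],-s*q[0]+c*q[1]])[a]-v)*1000)
    return r
r=least_squares(f,[.55,.045,-.11],loss='soft_l1',f_scale=3,x_scale=[.01,.01,.1]); U=r.x; print(U,np.round(f(U),1))
c,s=np.cos(U[2]),np.sin(U[2]); print('grip unit',(np.array([.647,.030])-U[:2])@np.array([[c,-s],[s,c]]))
np.save('U.npy',U)
parts=[box(-.08,-.07,-.14,.14,.05,.13),box(-.07,.07,-.134,.132,.06,.06),box(.095,.25,-.153,.153,0,.141),box(-.077,.077,-.254,-.142,.004,.07)]
L=[]
for im,m,(x0,y0,x1,y1),sz in((w4,m4,(210,0,512,130),(800,340)),(t,mt,(190,80,370,240),(290,260)),(sc,ms,(180,160,320,290),(280,260)),(w2,m2,(0,0,380,130),(230,260))):
    a=cv2.resize(im,None,fx=4,fy=4,interpolation=cv2.INTER_CUBIC); draw(a,m,U,parts,0); L.append(cv2.resize(a[y0*4:y1*4,x0*4:x1*4],sz,interpolation=cv2.INTER_AREA))
cv2.imwrite('pics/ov3.png',np.vstack([L[0],np.hstack(L[1:])]))
E
python3 fit3.py
```

```text
[ 0.55548707  0.03857327 -0.11445978] [ 0.5 -4.3  1.4 -0.1  7.6  3.5  0.1  0.3  1.8 -2.2 -0.5  0.4 -0.7 -0.3
 -2.7 -1.4]
grip unit [0.09189328 0.00193452]
```

View pics/ov3.png

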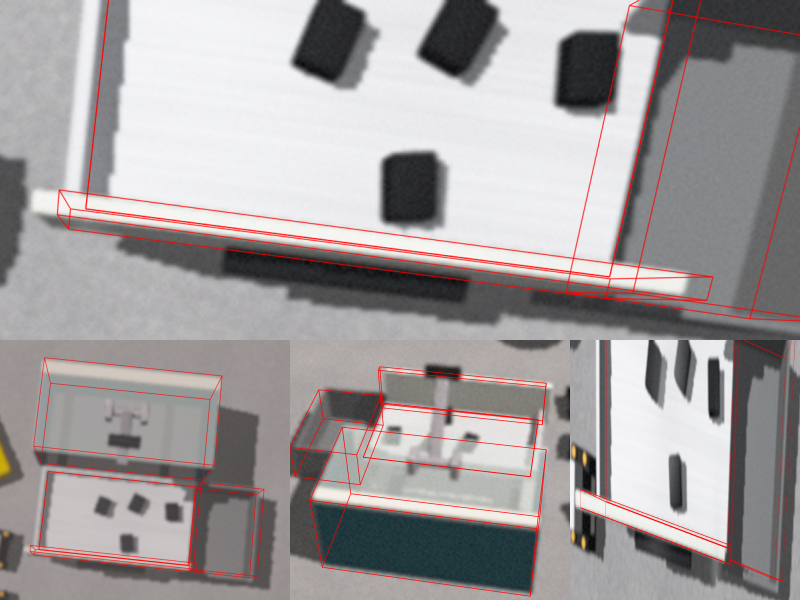

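The overlay now matches the tray, housing and bin in all views. The panel itself sits about 6 mm to the left of the unit's centre. I'll flip the tool so the camera faces the robot and clears the lever, then fetch the scraper.

>>> arm_command(
  increments="0 0 0 0 -0.14;0 0 0 0 -0.28;0 0 0 0 -0.42;0 0 0 0 -0.56;0 0 0 0 -0.7",
)

```text
t: 2.9
tool_pos: [0.3952, 0.1551, 0.3588]
orientation: [2.949, 1.08, -0.001]
force: [-0.1, -0.6, -0.2]
opening: 0.0929
gripper_force: 0.0
```

>>> arm_command(
  increments="0 0 0 0 -0.14;0 0 0 0 -0.28;0 0 0 0 -0.42;0 0 0 0 -0.56;0 0 0 0 -0.7",
)

```text
t: 3.4
tool_pos: [0.3952, 0.155, 0.3588]
orientation: [2.401, 2.026, -0.002]
force: [1.1, -0.3, -0.2]
opening: 0.0928
gripper_force: 0.0
```

>>> arm_command(
  increments="0 0 0 0 -0.14;0 0 0 0 -0.28;0 0 0 0 -0.42;0 0 0 0 -0.56;0 0 0 0 -0.7",
)

```text
t: 3.9
tool_pos: [0.3952, 0.155, 0.3588]
orientation: [1.561, 2.726, -0.002]
force: [-0.3, -0.3, -0.1]
opening: 0.093
gripper_force: 0.0
```

>>> arm_command(
  increments="0 0 0 0 -0.14;0 0 0 0 -0.28;0 0 0 0 -0.42;0 0 0 0 -0.56;0 0 0 0 -0.7",
)

```text
t: 4.4
tool_pos: [0.3952, 0.155, 0.3589]
orientation: [-0.531, -3.096, 0.002]
force: [-0.2, 0.2, -0.6]
opening: 0.0931
gripper_force: 0.0
```

>>> arm_command(
  increments="0 0 0 0 -0.14;0 0 0 0 -0.28;0 0 0 0 -0.408;0 0 0 0 -0.408",
)

```text
t: 4.8
tool_pos: [0.3951, 0.1554, 0.3589]
orientation: [0.102, -3.14, 0.001]
force: [0.4, -0.3, -0.8]
opening: 0.0931
gripper_force: 0.0
```

```bash
python3 - <<'E'
from h import *
st(); mv(.404,-.376,.2,np.pi/2+.068)
E
```

```text
t 4.8 pos [0.3951 0.1554 0.3589] ang 1.636 tilt [-0.    -0.001 -1.   ] F [ 0.4 -0.3 -0.8] op 0.0931 q [ 0.25 -0.37  1.74 -0.    1.77 -1.38]
inc [  25.5 -530.7  159.4] turn -0.003 q6 -1.38
```

>>> arm_command(
  increments="0 12 -250 0 0;0 12 -250 0 0;0 12 -250 0 0;0 12 -250 0 0;0 12 -250 0 0",
)

```text
t: 5.3
tool_pos: [0.398, -0.0957, 0.3593]
orientation: [-0.094, 3.14, -0.001]
force: [0.5, -0.4, -0.3]
opening: 0.0934
gripper_force: 0.0
```

>>> arm_command(
  increments="0 13 -281 0 0;0 13 -281 0 0;0 13 -281 80 0;0 13 -281 140 0;0 13 -281 160 0",
)

```text
t: 5.8
tool_pos: [0.4019, -0.3134, 0.2689]
orientation: [-0.092, 3.139, -0.003]
force: [0.0, -0.3, 0.7]
opening: 0.0928
gripper_force: 0.0
```

>>> arm_command(
  increments="0.5 0 0 0 0;0.5 0 0 0 0;0.5 0 0 0 0",
)

```text
t: 6.1
tool_pos: [0.4032, -0.3096, 0.2707]
orientation: [-0.1, 3.139, -0.002]
force: [0.1, -0.3, 0.3]
opening: 0.0738
gripper_force: 0.0
```

```bash
python3 - <<'E'
from h import *
im,m=snap('wrist','w5'); im2,mt=snap('top','top1')
st(); mv(.404,-.376,.057,np.pi/2+.068)
S=np.load('fit.npz')['S']
a=cv2.resize(im,None,fx=4,fy=4,interpolation=cv2.INTER_CUBIC); draw(a,m,S,SCR,.004)
cv2.imwrite('pics/ov5.png',cv2.resize(a,(800,600),interpolation=cv2.INTER_AREA))
h=cv2.cvtColor(im2,cv2.COLOR_BGR2HSV); d=cv2.absdiff(im2,load('top0')[0]).max(2); d[230:]=0
print('changed', [ (x[:5].tolist()) for x in cv2.connectedComponentsWithStats((cv2.medianBlur(d,3)>40).astype(np.uint8))[2][1:] if x[4]>8])
E
```

```text
t 6.2 pos [ 0.4039 -0.3092  0.2713] ang 1.637 tilt [ 0.003 -0.002 -1.   ] F [-0.3 -0.3  0.3] op 0.0657 q [-0.75 -0.13  1.7   0.    1.57 -2.39]
inc [  4.8 -66.1 214.5] turn -0.002 q6 -2.39
changed [[441, 195, 37, 35, 512], [480, 196, 13, 21, 40], [491, 206, 15, 10, 63], [492, 218, 8, 8, 54], [505, 223, 7, 7, 43], [394, 227, 15, 3, 42], [426, 226, 4, 4, 11]]
```

View pics/ov5.png

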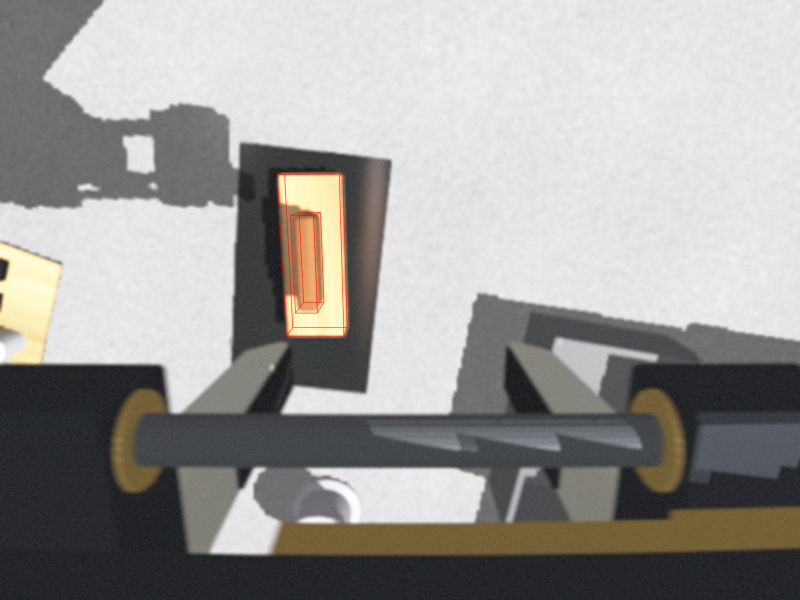

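The scraper fit holds in this third view. Descending to grasp it.

>>> arm_command(
  increments="0.5 5 -66 0 0;0.5 5 -66 60 0;0.5 5 -66 110 0;0.5 5 -66 150 0;0.5 5 -66 150 0",
)

```text
t: 6.7
tool_pos: [0.3999, -0.3714, 0.113]
orientation: [0.105, -3.133, -0.013]
force: [-0.1, 0.7, -0.1]
opening: 0.0465
gripper_force: 0.0
```

```bash
python3 - <<'E'
from h import *
st(); mv(.404,-.376,.057,np.pi/2+.068)
E
```

```text
t 6.7 pos [ 0.3999 -0.3714  0.113 ] ang 1.637 tilt [-0.007  0.008 -1.   ] F [-0.1  0.7 -0.1] op 0.0465 q [-0.84  0.1   1.77  0.    1.29 -2.48]
inc [-4.2 -5.4 56. ] turn -0.001 q6 -2.48
```

>>> arm_command(
  increments="0.5 0 0 0 0;0.5 0 0 0 0;0.5 0 0 0 0",
)

```text
t: 7.0
tool_pos: [0.4046, -0.377, 0.1233]
orientation: [-0.105, 3.136, -0.008]
force: [0.7, -0.5, 1.6]
opening: 0.0466
gripper_force: 0.0
```

```bash
python3 - <<'E'
from h import *
st(); mv(.404,-.376,.057,np.pi/2+.068)
E
```

```text
t 7.0 pos [ 0.4046 -0.377   0.1233] ang 1.637 tilt [ 0.004 -0.005 -1.   ] F [ 0.7 -0.5  1.6] op 0.0466 q [-0.84  0.09  1.76  0.    1.29 -2.48]
inc [ 0.8  1.4 66.3] turn -0.001 q6 -2.48
```

>>> arm_command(
  increments="0.5 0 1 20 0;0.5 0 1 40 0;0.5 0 1 54 0;0.5 0 1 61 0;0.5 0 1 64 0",
)

```text
t: 7.5
tool_pos: [0.4027, -0.3745, 0.0553]
orientation: [-0.104, 3.14, -0.0]
force: [-1.1, 0.0, 0.1]
opening: 0.0462
gripper_force: 0.0
```

>>> arm_command(
  increments="1 0 0 0 0;1 0 0 0 0;1 0 0 0 0;1 0 0 0 0;1 0 0 0 0",
  grip_force=35,
)

```text
t: 8.0
tool_pos: [0.4029, -0.3748, 0.0557]
orientation: [-0.104, 3.139, -0.002]
force: [-0.9, -1.9, 0.9]
opening: 0.0158
gripper_force: 35.0
```

```bash
python3 - <<'E'
from h import *
st()
E
```

```text
t 8.0 pos [ 0.4029 -0.3748  0.0557] ang 1.637 tilt [ 0.001 -0.001 -1.   ] F [-0.9 -1.9  0.9] op 0.0158 q [-0.84  0.17  1.8  -0.    1.17 -2.48]
```

>>> arm_command(
  increments="1 0 0 -30 0;1 0 0 -70 0;1 0 0 -110 0;1 0 0 -150 0;1 0 0 -170 0",
)

```text
t: 8.5
tool_pos: [0.4034, -0.3753, 0.2294]
orientation: [-0.104, 3.137, -0.006]
force: [-0.5, -0.6, -1.8]
opening: 0.0159
gripper_force: 35.0
```

>>> arm_command(
  increments="1 0 0 0 0.1;1 0 0 0 0.18;1 0 0 0 0.18",
)

```text
t: 8.8
tool_pos: [0.4024, -0.3742, 0.225]
orientation: [-0.181, -3.136, -0.0]
force: [-0.3, -0.7, -2.0]
opening: 0.0158
gripper_force: 35.0
```

```bash
cat >> h.py <<'E'
U=np.load('U.npy')
def u2w(x,y): return T2(U,[[x,y,0]])[0,:2]
def w2u(P): c,s=np.cos(U[2]),np.sin(U[2]); return (np.array(P)[:2]-U[:2])@np.array([[c,-s],[s,c]])
AY=np.pi/2+U[2]
E
python3 - <<'E'
from h import *
st(); mv(*u2w(0,.095),.225,AY)
E
```

```text
t 8.8 pos [ 0.4024 -0.3742  0.225 ] ang 1.456 tilt [-0.  0. -1.] F [-0.3 -0.7 -2. ] op 0.0158 q [-0.84  0.    1.65  0.    1.48 -2.3 ]
inc [-1.046e+02  5.226e+02  1.000e-01] turn -0.001 q6 -2.3
```

>>> arm_command(
  increments="1 -5 25 0 0;1 -12 60 0 0;1 -20 100 0 0;1 -28 140 0 0;1 -36 180 0 0",
)

```text
t: 9.3
tool_pos: [0.4587, -0.198, 0.2247]
orientation: [-0.175, -3.136, -0.001]
force: [0.3, -0.3, -2.3]
opening: 0.0158
gripper_force: 35.0
```

>>> arm_command(
  increments="1 -8 40 0 0;1 -16 80 0 0;1 -24 120 0 0;1 -32 160 0 0;1 -40 200 0 0",
)

```text
t: 9.8
tool_pos: [0.5212, -0.0037, 0.2248]
orientation: [-0.174, -3.136, -0.0]
force: [0.8, -0.4, -1.1]
opening: 0.0158
gripper_force: 35.0
```

>>> arm_command(
  increments="1 -8 40 0 0;1 -16 80 0 0;1 -23 115 0 0;1 -27 135 0 0;1 -29 143 0 0",
)

```text
t: 10.3
tool_pos: [0.5661, 0.1353, 0.2244]
orientation: [-0.171, -3.136, -0.0]
force: [0.5, -0.6, -1.9]
opening: 0.0158
gripper_force: 35.0
```

>>> arm_command(
  increments="1 0 0 0 0;1 0 0 0 0",
)

```text
t: 10.5
tool_pos: [0.566, 0.1324, 0.2248]
orientation: [-0.178, -3.136, 0.001]
force: [-1.0, 0.0, -1.8]
opening: 0.0157
gripper_force: 35.0
```

```bash
python3 - <<'E'
from h import *
st(); mv(*u2w(0,.095),.115,AY); im,m=snap('wrist','w6'); t,mt=snap('top','top2')
a=cv2.resize(im,None,fx=4,fy=4,interpolation=cv2.INTER_CUBIC); b=cv2.resize(t,None,fx=4,fy=4,interpolation=cv2.INTER_CUBIC)
s=robot.read_state(); S=[*s['tool_pos'][:2],U[2]]
parts=[box(-.08,-.07,-.134,.146,.05,.13),box(-.07,.07,-.134,.132,.06,.06)]
for q,mm in((a,m),(b,mt)): draw(q,mm,U,parts,0); draw(q,mm,S,SCR,s['tool_pos'][2]-.0517)
cv2.imwrite('pics/ov6.png',np.hstack([cv2.resize(a,(500,375),interpolation=cv2.INTER_AREA),cv2.resize(b[200:1000,600:1400],(300,375),interpolation=cv2.INTER_AREA)]))
E
```

```text
t 10.5 pos [0.566  0.1324 0.2248] ang 1.457 tilt [-0.001 -0.001 -1.   ] F [-1.   0.  -1.8] op 0.0157 q [ 0.14  0.09  1.57 -0.    1.49 -1.32]
inc [ -0.3   0.7 109.8] turn 0.001 q6 -1.32
```

View pics/ov6.png

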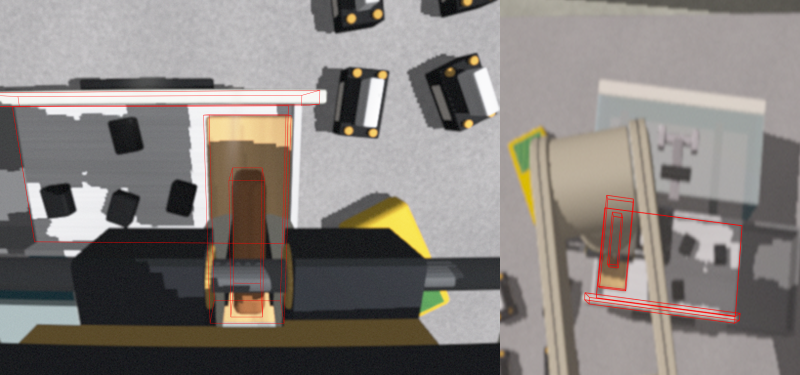

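The overlay confirms that the held scraper and tray line up, with all four chips to the right of the blade. Lowering and wiping.

>>> arm_command(
  increments="1 0 0 30 0;1 0 0 65 0;1 0 0 90 0;1 0 0 104 0;1 0 0 108 0",
)

```text
t: 11.1
tool_pos: [0.5652, 0.1323, 0.1154]
orientation: [-0.18, -3.134, 0.001]
force: [-0.8, -0.1, -2.2]
opening: 0.0158
gripper_force: 35.0
```

>>> arm_command(
  increments="1 0 0 1 0;1 0 0 2 0;1 0 0 2 0",
)

```text
t: 11.4
tool_pos: [0.5673, 0.1334, 0.1168]
orientation: [0.179, 3.134, 0.001]
force: [0.8, -0.3, -1.2]
opening: 0.0157
gripper_force: 35.0
```

```bash
python3 - <<'E'
from h import *
st(); print(w2u(robot.read_state()['tool_pos'])); mv(*u2w(0,-.155),.1135,AY)
E
```

```text
t 11.4 pos [0.5673 0.1334 0.1168] ang 1.457 tilt [ 0.003  0.    -1.   ] F [ 0.8 -0.3 -1.2] op 0.0157 q [ 0.14  0.18  1.67 -0.    1.29 -1.31]
[0.00091959 0.09558374]
inc [   1.1 -250.6    3.1] turn 0.001 q6 -1.31
```

>>> arm_command(
  increments="1 0 0 2 0;1 0 -10 2 0;1 0 -24 2 0;1 0 -38 2 0;1 0 -52 2 0",
)

```text
t: 11.9
tool_pos: [0.5601, 0.08, 0.1132]
orientation: [-0.179, -3.136, 0.0]
force: [0.1, 0.7, -2.1]
opening: 0.0161
gripper_force: 35.0
```

```bash
python3 - <<'E'
from h import *
st(); print(w2u(robot.read_state()['tool_pos']))
E
```

```text
t 11.9 pos [0.5601 0.08   0.1132] ang 1.457 tilt [-0. -0. -1.] F [ 0.1  0.7 -2.1] op 0.0161 q [ 0.05  0.14  1.72 -0.    1.28 -1.41]
[-0.00010438  0.04172805]
```

>>> arm_command(
  increments="1 0 -13 0 0;1 0 -26 0 0;1 0 -39 0 0;1 0 -52 0 0;1 0 -66 0 0",
)

```text
t: 12.4
tool_pos: [0.5528, 0.0151, 0.1132]
orientation: [0.178, 3.136, 0.0]
force: [-0.3, 0.3, -2.0]
opening: 0.0156
gripper_force: 35.0
```

>>> arm_command(
  increments="1 0 -13 0 0;1 0 -26 0 0;1 0 -39 0 0;1 0 -52 0 0;1 0 -66 0 0",
)

```text
t: 12.9
tool_pos: [0.5453, -0.0505, 0.1132]
orientation: [0.178, 3.136, 0.0]
force: [0.6, 0.5, -2.0]
opening: 0.0158
gripper_force: 35.0
```

>>> arm_command(
  increments="1 0 -13 0 0;1 0 -26 0 0;1 0 -39 0 0;1 0 -54 0 0;1 0 -70 0 0",
)

```text
t: 13.4
tool_pos: [0.5372, -0.1202, 0.1131]
orientation: [-0.178, -3.136, 0.0]
force: [0.9, 0.4, -1.7]
opening: 0.0159
gripper_force: 35.0
```

```bash
python3 - <<'E'
from h import *
st(); print(w2u(robot.read_state()['tool_pos'])); im,m=snap('wrist','w7'); t,mt=snap('top','top3'); s,_=snap('scene','sc3')
cv2.imwrite('pics/v7.png',np.hstack([cv2.resize(im,(400,300)),cv2.resize(s[150:300,170:370],(400,300),interpolation=cv2.INTER_CUBIC)]))
E
```

```text
t 13.4 pos [ 0.5372 -0.1202  0.1131] ang 1.457 tilt [-0. -0. -1.] F [ 0.9  0.4 -1.7] op 0.0159 q [-0.31  0.1   1.77 -0.    1.28 -1.77]
[ 1.15588815e-05 -1.59842555e-01]
```

View pics/v7.png

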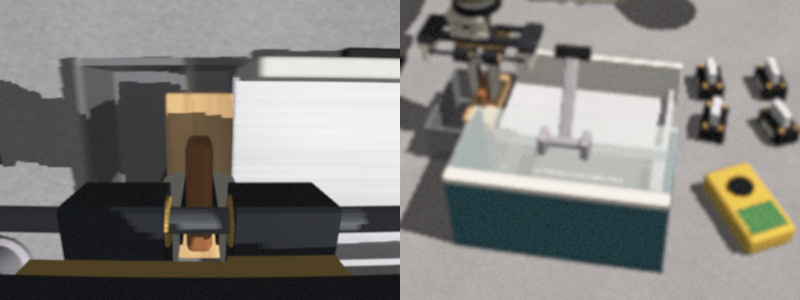

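Both views show the tray bare. Returning the scraper to its mat.

>>> arm_command(
  increments="1 0 0 -25 0;1 0 0 -60 0;1 0 0 -95 0;1 0 0 -110 0;1 0 0 -112 0",
)

```text
t: 14.05
tool_pos: [0.5389, -0.1191, 0.2276]
orientation: [0.178, 3.132, -0.002]
force: [-0.4, -0.2, -1.9]
opening: 0.0157
gripper_force: 35.0
```

```bash
python3 - <<'E'
from h import *
st(); mv(.421,-.384,.2,np.pi/2-.039)
E
```

```text
t 14.05 pos [ 0.5389 -0.1191  0.2276] ang 1.457 tilt [ 0.004 -0.001 -1.   ] F [-0.4 -0.2 -1.9] op 0.0157 q [-0.31  0.    1.65  0.    1.48 -1.77]
inc [  87.3 -276.5   27.4] turn -0.074 q6 -1.77
```

>>> arm_command(
  increments="1 8 -27 0 -0.02;1 20 -62 0 -0.04;1 32 -100 0 -0.06;1 43 -138 0 -0.074;1 55 -176 0 -0.074",
)

```text
t: 14.55
tool_pos: [0.4613, -0.2881, 0.2225]
orientation: [-0.061, -3.138, -0.003]
force: [-0.1, -0.4, -2.2]
opening: 0.0157
gripper_force: 35.0
```

>>> arm_command(
  increments="1 8 -37 0 0;1 16 -68 10 0;1 21 -90 30 0;1 22 -97 60 0;1 22 -97 80 0",
)

```text
t: 15.05
tool_pos: [0.4349, -0.3834, 0.1403]
orientation: [-0.065, -3.137, -0.006]
force: [0.1, 0.0, -2.5]
opening: 0.0156
gripper_force: 35.0
```

>>> arm_command(
  increments="1 0 0 20 0;1 0 0 40 0;1 0 0 50 0;1 0 0 50 0;1 0 0 50 0",
)

```text
t: 15.55
tool_pos: [0.4369, -0.3834, 0.0949]
orientation: [-0.062, -3.14, -0.001]
force: [-0.1, -0.7, -2.1]
opening: 0.0159
gripper_force: 35.0
```

```bash
python3 - <<'E'
from h import *
st(); mv(.421,-.384,.0565,np.pi/2-.039)
snap('wrist','w8'); t,mt=snap('top','top4')
E
```

```text
t 15.55 pos [ 0.4369 -0.3834  0.0949] ang 1.531 tilt [-0.001  0.001 -1.   ] F [-0.1 -0.7 -2.1] op 0.0159 q [-0.81  0.2   1.69  0.    1.25 -2.34]
inc [15.8 -1.2 38.4] turn -0.001 q6 -2.34
```

>>> arm_command(
  increments="1 8 -1 0 0;1 16 -1 10 0;1 16 -1 24 0;1 16 -1 34 0;1 16 -1 37 0",
)

```text
t: 16.15
tool_pos: [0.4197, -0.3828, 0.0557]
orientation: [-0.063, -3.138, -0.005]
force: [-9.4, 9.2, 23.7]
opening: 0.0155
gripper_force: 35.0
```

>>> arm_command(
  increments="1 0 0 0 0;1 0 0 1 0;1 0 0 1 0",
)

```text
t: 16.45
tool_pos: [0.4212, -0.3841, 0.0572]
orientation: [0.062, 3.141, -0.0]
force: [-0.8, -0.0, -1.6]
opening: 0.016
gripper_force: 35.0
```

```bash
python3 - <<'E'
from h import *
st()
E
```

```text
t 16.45 pos [ 0.4212 -0.3841  0.0572] ang 1.531 tilt [ 0. -0. -1.] F [-0.8 -0.  -1.6] op 0.016 q [-0.83  0.22  1.75  0.    1.18 -2.36]
```

>>> arm_command(
  increments="1 0 0 1 0;1 0 0 1.5 0;1 0 0 1.5 0",
)

```text
t: 16.75
tool_pos: [0.4211, -0.3841, 0.0558]
orientation: [0.062, 3.141, -0.0]
force: [-0.1, 0.1, -2.6]
opening: 0.0159
gripper_force: 35.0
```

>>> arm_command(
  increments="0.5 0 0 0 0;0.5 0 0 0 0;0.5 0 0 0 0;0.5 0 0 0 0",
)

```text
t: 17.15
tool_pos: [0.421, -0.3842, 0.0558]
orientation: [0.063, 3.141, -0.0]
force: [-0.2, 0.6, -0.7]
opening: 0.0431
gripper_force: 0.0
```

>>> arm_command(
  increments="0.5 0 0 -15 0;0.5 0 0 -40 0;0.5 0 0 -80 0;0.5 0 0 -130 0;0.5 0 0 -180 0",
)

```text
t: 17.65
tool_pos: [0.4205, -0.3836, 0.2383]
orientation: [-0.062, -3.141, -0.0]
force: [0.8, -1.3, 0.3]
opening: 0.0466
gripper_force: 0.0
```

>>> arm_command(
  increments="0.5 0 45 0 0;0.5 0 90 0 0;0.5 0 135 0 0;0.5 0 180 0 0;0.5 0 220 0 0",
)

```text
t: 18.15
tool_pos: [0.4295, -0.1624, 0.2371]
orientation: [0.062, 3.139, -0.001]
force: [0.3, 0.2, 0.4]
opening: 0.0465
gripper_force: 0.0
```

```bash
python3 - <<'E'
from h import *
st(); t,mt=snap('top','top5'); s,ms=snap('scene','sc5')
S=np.array([.4215,-.3845,-.04])
h=cv2.cvtColor(t,cv2.COLOR_BGR2HSV); k=((h[...,1]>90)&(h[...,2]>80)&(h[...,0]<25)).astype(float); r=np.zeros_like(k); r[200:275,385:425]=k[200:275,385:425]
print('scraper now',fitsil([(mt,r)],S,SCR,.004),r.sum())
a=cv2.resize(t,None,fx=4,fy=4,interpolation=cv2.INTER_CUBIC); draw(a,mt,S,SCR,.004)
for p in np.load('fit2.npz')['mods']: draw(a,mt,p,MODB,0)
b=cv2.resize(s,None,fx=4,fy=4,interpolation=cv2.INTER_CUBIC); draw(b,ms,S,SCR,.004)
cv2.imwrite('pics/v8.png',np.vstack([cv2.resize(a[600:1150,400:1750],(800,326),interpolation=cv2.INTER_AREA),cv2.resize(b[600:1000,500:1500],(685,274),interpolation=cv2.INTER_AREA) if 0 else cv2.resize(b[600:1000,500:1668],(800,274),interpolation=cv2.INTER_AREA)]))
mv(.40,.12,.236,np.pi/2)
E
```

```text
t 18.15 pos [ 0.4295 -0.1624  0.2371] ang 1.531 tilt [ 0.002 -0.001 -1.   ] F [0.3 0.2 0.4] op 0.0465 q [-0.47 -0.26  1.87  0.    1.53 -2.  ]
scraper now (array([ 0.4215, -0.3845, -0.04  ]), np.float64(inf)) 0.0
inc [ 40.  279.1   1.2] turn -0.036 q6 -2.01h.py:49: RuntimeWarning: divide by zero encountered in scalar divide
  f=lambda v:sum(np.abs(sil(m,p0+v*[.01,.01,.1],parts,z0,k.shape)-k).sum()/k.sum() for m,k in obs)
  np.max(np.abs(fsim[0] - fsim[1:])) <= fatol):
```

View pics/v8.png

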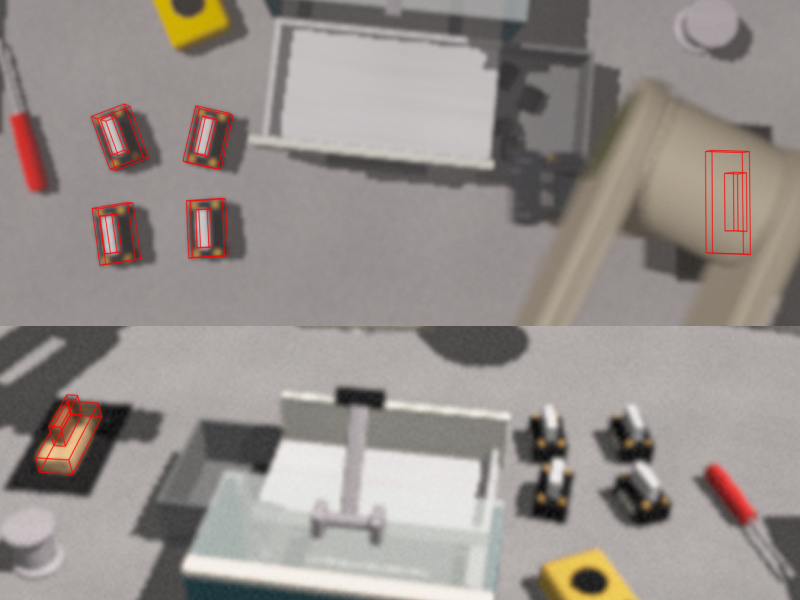

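The scraper stands on its mat and the overlay fits it. The tray is bare, dark chips lie in the bin, and all four modules are where they were. I'm cross-checking module positions and fin height from the two cameras numerically.

```bash
cat >> h.py <<'E'
def finmask(im,m,p,thr,rad):
    g=cv2.cvtColor(im,cv2.COLOR_BGR2GRAY); c=proj(m,T2(p,[[0,0,.056]]))[0]; x,y=np.round(c).astype(int); k=np.zeros(g.shape,np.uint8)
    y0,x0=max(y-rad,0),max(x-rad,0); k[y0:y+rad,x0:x+rad]=g[y0:y+rad,x0:x+rad]>thr
    n,lab,s,cc=cv2.connectedComponentsWithStats(k)
    if n<2: return None,None
    i=1+s[1:,4].argmax(); return (lab==i).astype(float),cc[i]
def finfit(im,m,p,thr=190,rad=22):
    k,c=finmask(im,m,p,thr,rad)
    return (None,None,None) if k is None else (*fitsil([(m,k)],np.array(p),FINTOP,0),c)
E
python3 - <<'E'
from h import *
t,mt=load('top5'); w4,m4=load('w4')
for p in np.load('fit2.npz')['mods']:
    a=finfit(t,mt,p,170,12); b=finfit(w4,m4,p,190,22)
    print(np.round(p,4),'top',np.round(a[0],4),round(a[1],2),'w4',np.round(b[0],4),round(b[1],2),'tri',np.round(tri([(mt,a[2]),(m4,b[2])])[0],4))
E
```

```text
[0.5087 0.3704 0.3601] top [0.5087 0.3704 0.4351] 0.44 w4 [0.5085 0.3705 0.361 ] 0.15 tri [0.5078 0.3695 0.0592]
[ 0.5069  0.2596 -0.2208] top [ 0.5071  0.2592 -0.2147] 0.44 w4 [ 0.5071  0.2595 -0.213 ] 0.18 tri [0.5056 0.2565 0.0706]
[0.3893 0.3724 0.1545] top [0.3863 0.3717 0.1129] 0.39 w4 [0.3893 0.3724 0.1545] 0.19 tri [0.3884 0.3732 0.0536]
[0.3953 0.2601 0.0468] top [0.3958 0.2598 0.1165] 0.36 w4 [0.3954 0.2601 0.0614] 0.18 tri [0.395  0.2611 0.0498]
```

Module poses agree to about 1 mm, and the fin height of about 56 mm checks out. Module B, at (0.507,0.260), sits beside the front panel, so a side grasp would put the gripper body over the panel. I'll grasp that fin end-on instead, and start with module D.

>>> arm_command(
  increments="0.5 5 35 0 -0.03;0.5 10 80 0 -0.06;0.5 15 125 0 -0.095;0.5 20 170 0 -0.095;0.5 25 210 0 -0.095",
)

```text
t: 18.75
tool_pos: [0.413, 0.0479, 0.2369]
orientation: [-0.086, 3.139, -0.0]
force: [-0.2, 0.1, -0.3]
opening: 0.0463
gripper_force: 0.0
```

>>> arm_command(
  increments="0.5 1 45 0 0;0.5 2 90 0 0;0.5 3 135 0 0;0.5 5 175 0 0;0.5 6 206 0 0",
)

```text
t: 19.25
tool_pos: [0.3957, 0.2539, 0.2369]
orientation: [-0.088, 3.139, 0.001]
force: [0.2, -0.1, -0.3]
opening: 0.0467
gripper_force: 0.0
```

>>> arm_command(
  increments="0.5 0 0 0 0;0.5 0 0 0 0;0.5 0 0 0 0",
)

```text
t: 19.55
tool_pos: [0.3961, 0.251, 0.2361]
orientation: [-0.085, 3.14, -0.001]
force: [-0.2, -0.3, -0.1]
opening: 0.0467
gripper_force: 0.0
```

```bash
cat > hov.py <<'E'
import sys
from h import *
i=int(sys.argv[1]); M=np.load('fit2.npz')['mods'][i]; off=float(sys.argv[2]) if len(sys.argv)>2 else np.pi/2
im,m=snap('wrist','hov%d'%i); t,mt=snap('top','hovt%d'%i); st()
f,e,c=finfit(im,m,M,200,40); print('prior',np.round(M,4),'fit',np.round(f,4),e,c)
d=cv2.medianBlur(cv2.absdiff(t,load('top5')[0]).max(2),3)
for j,p in enumerate(np.load('fit2.npz')['mods']):
    q=np.round(proj(mt,T2(p,[[0,0,.04]]))[0]).astype(int); print('diff',j,int((d[q[1]-14:q[1]+14,q[0]-14:q[0]+14]>45).sum()),end='; ')
P=f if f is not None and e<.6 else M; mv(P[0],P[1],.059,P[2]+off)
E
python3 hov.py 3
```

```text
t 19.65 pos [0.3962 0.2509 0.236 ] ang 1.624 tilt [ 0. -0. -1.] F [-0.5 -0.6  0.9] op 0.0462 q [ 0.46 -0.23  1.85 -0.    1.52 -1.17]
prior [0.3953 0.2601 0.0468] fit [0.3772 0.2898 0.1815] 0.7674561275379255 [271.93827598 188.63816956]
diff 0 181; diff 1 8; diff 2 433; diff 3 269; inc [  0.4   9.3 177. ] turn 0.007 q6 -1.17
```

```bash
cat >> h.py <<'E'
def bodyfit(im,m,p,thr=75,rad=75):
    g=cv2.cvtColor(im,cv2.COLOR_BGR2GRAY); c=proj(m,T2(p,[[0,0,.03]]))[0]; x,y=np.round(c).astype(int); k=np.zeros(g.shape,np.uint8)
    y0,x0=max(y-rad,0),max(x-rad,0); k[y0:y+rad,x0:x+rad]=g[y0:y+rad,x0:x+rad]<thr; k[225:]=0
    k=cv2.morphologyEx(k,cv2.MORPH_OPEN,np.ones((2,2)))
    n,lab,s,cc=cv2.connectedComponentsWithStats(k)
    # keep components touching the expected outline
    q=sil(m,p,MODB,0,g.shape)>.5; keep=[i for i in range(1,n) if s[i,4]>15 and q[lab==i].mean()>.4]
    k=np.isin(lab,keep).astype(float)
    w=(np.abs(np.indices(g.shape)[0]-y)<rad)
    def model(v):
        return sil(m,v,MODB[:1],0,g.shape,2)*(1-sil(m,v,MODB[1:],0,g.shape,2))
    p0=np.array(p); f=lambda v:np.abs(model(p0+v*[.01,.01,.1])-k)[:225].sum()/k.sum()
    r=minimize(f,np.zeros(3),method='Nelder-Mead',options=dict(maxiter=150,initial_simplex=np.array([[0,0,0],[.7,0,0],[0,.7,0],[0,0,1.5]])))
    return p0+r.x*[.01,.01,.1],r.fun,k
E
python3 - <<'E'
from h import *
im,m=load('hov3'); M=np.load('fit2.npz')['mods'][3]
g=cv2.cvtColor(im,cv2.COLOR_BGR2GRAY); c=proj(m,T2(M,[[0,0,.056]]))[0].astype(int); print(c, g[c[1],c[0]-60:c[0]+60:4], g[c[1]+10,c[0]-60:c[0]+60:4])
for thr in (60,80,100): p,e,k=bodyfit(im,m,M,thr); print(thr,np.round(p,4),round(e,3),k.sum())
E
```

```text
[262 177] [232 227 230 227 231 227 178 116 127 130 111  49  36  38 251 255 255 238
  62  60 142 233 234 234 236 235 233 232 235 237] [231 235 233 232 229 235 229 115 125 128 110  43  34  32 252 255 255 237
  65  63 142 234 236 235 232 237 235 235 234 232]
60 [ 0.3967  0.2638 -0.0546] 2.395 565.0
80 [0.3974 0.2621 0.0442] 0.574 1245.0
100 [0.3968 0.2614 0.0424] 0.378 1440.0
```

>>> arm_command(
  increments="0.5 0 9.5 40 0;0.5 0 9.5 85 0;0.5 0 9.5 120 0;0.5 0 9.5 145 0;0.5 0 9.5 160 0",
)

```text
t: 20.15
tool_pos: [0.3941, 0.2597, 0.0732]
orientation: [0.084, -3.138, 0.002]
force: [0.5, -0.6, 0.1]
opening: 0.0463
gripper_force: 0.0
```

>>> arm_command(
  increments="0.5 0 0 8 0;0.5 0 0 13 0;0.5 0 0 16 0;0.5 0 0 16 0",
)

```text
t: 20.55
tool_pos: [0.3957, 0.2615, 0.0602]
orientation: [-0.086, 3.14, 0.001]
force: [-0.0, 0.0, 0.2]
opening: 0.0466
gripper_force: 0.0
```

>>> arm_command(
  increments="1 0 0 0 0;1 0 0 0 0;1 0 0 0 0;1 0 0 0 0;1 0 0 0 0",
  grip_force=35,
)

```text
t: 21.05
tool_pos: [0.3952, 0.2613, 0.0597]
orientation: [-0.087, 3.14, -0.0]
force: [0.2, 1.1, -2.0]
opening: 0.014
gripper_force: 35.0
```

>>> arm_command(
  increments="1 0 0 -15 0;1 0 0 -45 0;1 0 0 -85 0;1 0 0 -125 0;1 0 0 -150 0",
)

```text
t: 21.55
tool_pos: [0.3958, 0.2619, 0.2127]
orientation: [-0.087, 3.138, 0.002]
force: [0.9, 0.6, -1.7]
opening: 0.0138
gripper_force: 35.0
```

```bash
sed -i 's/^f,e,c=.*/f,e,_=bodyfit(im,m,M,100); print("prior",np.round(M,4),"fit",np.round(f,4),round(e,3))/; s/^P=f.*/P=f if e<.45 else M; mv(P[0],P[1],.060,P[2]+off)/' hov.py
cat > pl.py <<'E'
import sys
from h import *
y=float(sys.argv[1]); a=float(sys.argv[2]) if len(sys.argv)>2 else 0
st(); print('unit',w2u(robot.read_state()['tool_pos'])); mv(*u2w(0,y),.21,AY+a)
E
python3 pl.py -.099
```

```text
t 21.55 pos [0.3958 0.2619 0.2127] ang 1.626 tilt [ 0.003  0.001 -1.   ] F [ 0.9  0.6 -1.7] op 0.0138 q [ 0.48 -0.2   1.87  0.    1.47 -1.15]
unit [-0.18415582  0.20357835]
inc [-130.4 -329.3    2.6] turn 0.17 q6 -1.15
```

>>> arm_command(
  increments="1 0 0 0 0.09;1 0 0 0 0.17;1 0 0 0 0.17",
)

```text
t: 21.85
tool_pos: [0.395, 0.2614, 0.2095]
orientation: [-0.182, -3.136, 0.0]
force: [0.3, 0.0, -1.9]
opening: 0.0139
gripper_force: 35.0
```

>>> arm_command(
  increments="1 -12 -20 0 0;1 -30 -50 0 0;1 -50 -83 0 0;1 -70 -116 0 0;1 -90 -148 0 0",
)

```text
t: 22.35
tool_pos: [0.4676, 0.1027, 0.2091]
orientation: [-0.175, -3.136, 0.0]
force: [0.7, -0.2, -3.0]
opening: 0.0137
gripper_force: 35.0
```

>>> arm_command(
  increments="1 -22 -36 0 0;1 -46 -76 0 0;1 -70 -115 0 0;1 -86 -142 0 0;1 -94 -154 0 0",
)

```text
t: 22.85
tool_pos: [0.5436, -0.0623, 0.2088]
orientation: [-0.18, -3.135, 0.001]
force: [-1.0, 0.8, -2.4]
opening: 0.0138
gripper_force: 35.0
```

>>> arm_command(
  increments="1 0 0 0 0;1 0 0 20 0;1 0 0 45 0;1 0 0 60 0;1 0 0 70 0",
)

```text
t: 23.35
tool_pos: [0.5422, -0.0583, 0.1379]
orientation: [-0.177, -3.134, -0.001]
force: [0.5, 0.2, -3.0]
opening: 0.0136
gripper_force: 35.0
```

```bash
python3 pl.py -.099
```

```text
t 23.35 pos [ 0.5422 -0.0583  0.1379] ang 1.458 tilt [-0.003  0.001 -1.   ] F [ 0.5  0.2 -3. ] op 0.0136 q [-0.2   0.06  1.76  0.    1.32 -1.66]
unit [-0.00214779 -0.09779017]
inc [ -2.   -1.2 -72.1] turn 0.001 q6 -1.66
```

>>> arm_command(
  increments="1 0 0 7 0;1 0 0 12 0;1 0 0 15 0;1 0 0 17 0;1 0 0 18 0",
)

```text
t: 23.85
tool_pos: [0.5437, -0.0597, 0.122]
orientation: [0.18, 3.136, -0.0]
force: [0.1, 1.1, -2.2]
opening: 0.014
gripper_force: 35.0
```

>>> arm_command(
  increments="1 0 0 1 0;1 0 0 1 0;0.5 0 0 1 0;0.5 0 0 1 0;0.5 0 0 1 0",
)

```text
t: 24.35
tool_pos: [0.5437, -0.0597, 0.1211]
orientation: [0.18, 3.136, -0.0]
force: [-0.3, 0.4, 0.3]
opening: 0.0331
gripper_force: 0.0
```

>>> arm_command(
  increments="0.5 0 0 -1 0;0.5 0 0 -15 0;0.5 0 0 -45 0;0.5 0 0 -85 0;0.5 0 0 -115 0",
)

```text
t: 24.85
tool_pos: [0.5439, -0.0597, 0.2393]
orientation: [0.18, 3.134, -0.001]
force: [1.4, 0.6, -0.2]
opening: 0.0463
gripper_force: 0.0
```

```bash
python3 - <<'E'
from h import *
st(); print(w2u(robot.read_state()['tool_pos']))
mv(.507,.2597,.236,-.21); 
for p in np.load('fit2.npz')['mods']: print(np.round(w2u(p),4), round(p[2]-U[2],3))
E
```

```text
t 24.85 pos [ 0.5439 -0.0597  0.2393] ang 1.456 tilt [ 0.003 -0.    -1.   ] F [ 1.4  0.6 -0.2] op 0.0463 q [-0.2  -0.01  1.64  0.    1.51 -1.66]
[-0.000303   -0.09896767]
inc [ 73.2 313.1   3.1] turn -1.476 q6 -1.66
[-0.0844  0.3243] 0.475
[-0.0735  0.214 ] -0.106
[-0.2032  0.3127] 0.269
[-0.1844  0.2018] 0.161
```

>>> arm_command(
  increments="0.5 15 30 0 0;0.5 36 74 0 0;0.5 57 118 0 0;0.5 78 162 0 0;0.5 100 206 0 0",
)

```text
t: 25.35
tool_pos: [0.4671, 0.158, 0.2372]
orientation: [0.181, 3.134, 0.001]
force: [1.8, -0.6, 0.5]
opening: 0.0467
gripper_force: 0.0
```

>>> arm_command(
  increments="0.5 22 44 0 -0.1;0.5 44 88 0 -0.2;0.5 66 132 0 -0.269;0.5 88 176 0 -0.269;0.5 103 206 0 -0.269",
)

```text
t: 25.85
tool_pos: [0.3875, 0.3757, 0.2372]
orientation: [-0.245, 3.131, 0.002]
force: [0.2, -0.2, -0.1]
opening: 0.0467
gripper_force: 0.0
```

>>> arm_command(
  increments="0.5 0 0 0 0;0.5 0 0 0 0;0.5 0 0 0 0",
)

```text
t: 26.15
tool_pos: [0.3893, 0.3723, 0.2363]
orientation: [-0.241, 3.132, -0.0]
force: [-0.3, -0.1, 1.1]
opening: 0.047
gripper_force: 0.0
```

```bash
python3 hov.py 2
```

```text
t 26.25 pos [0.3896 0.3719 0.236 ] ang 1.723 tilt [ 0.  0. -1.] F [-0.7 -0.4  0.4] op 0.0466 q [ 0.67 -0.03  1.67 -0.    1.5  -1.06]
prior [0.3893 0.3724 0.1545] fit [0.3895 0.3746 0.1287] 0.473
diff 0 0; diff 1 0; diff 2 440; diff 3 401; inc [  0.2   0.5 176. ] turn -0.002 q6 -1.06
```

>>> arm_command(
  increments="0.5 0 1 40 0;0.5 0 1 85 0;0.5 0 1 120 0;0.5 0 1 145 0;0.5 0 1 160 0",
)

```text
t: 26.75
tool_pos: [0.3882, 0.372, 0.0732]
orientation: [0.239, -3.13, 0.003]
force: [0.3, 0.3, -0.2]
opening: 0.0466
gripper_force: 0.0
```

>>> arm_command(
  increments="0.5 0 0 8 0;0.5 0 0 13 0;0.5 0 0 16 0;0.5 0 0 16 0",
)

```text
t: 27.15
tool_pos: [0.3894, 0.3743, 0.0605]
orientation: [-0.242, 3.131, 0.001]
force: [-0.7, 0.3, 0.1]
opening: 0.0467
gripper_force: 0.0
```

>>> arm_command(
  increments="1 0 0 0 0;1 0 0 0 0;1 0 0 0 0;1 0 0 0 0;1 0 0 0 0",
  grip_force=35,
)

```text
t: 27.65
tool_pos: [0.3888, 0.3738, 0.0597]
orientation: [-0.242, 3.132, -0.0]
force: [0.5, 0.3, -2.6]
opening: 0.0139
gripper_force: 35.0
```

>>> arm_command(
  increments="1 0 0 -15 0;1 0 0 -45 0;1 0 0 -85 0;1 0 0 -125 0;1 0 0 -150 0",
)

```text
t: 28.15
tool_pos: [0.3895, 0.3746, 0.2142]
orientation: [-0.242, 3.129, 0.004]
force: [1.0, 1.2, -2.3]
opening: 0.0141
gripper_force: 35.0
```

>>> arm_command(
  increments="1 0 0 0 0.09;1 0 0 0 0.18;1 0 0 0 0.267;1 0 0 0 0.267",
)

```text
t: 28.55
tool_pos: [0.3886, 0.3739, 0.2105]
orientation: [0.179, 3.136, 0.001]
force: [0.0, 0.1, -2.6]
opening: 0.0135
gripper_force: 35.0
```

```bash
python3 pl.py -.033
```

```text
t 28.55 pos [0.3886 0.3739 0.2105] ang 1.457 tilt [ 0.  0. -1.] F [ 0.   0.1 -2.6] op 0.0135 q [ 0.67 -0.02  1.7   0.    1.46 -0.79]
unit [-0.20407187  0.3140539 ]
inc [-204.  -347.1    0.4] turn 0.0 q6 -0.79
```

>>> arm_command(
  increments="1 -12 -20 0 0;1 -34 -58 0 0;1 -56 -96 0 0;1 -78 -134 0 0;1 -100 -170 0 0",
)

```text
t: 29.05
tool_pos: [0.4692, 0.1921, 0.2102]
orientation: [0.172, 3.137, 0.0]
force: [1.0, 0.1, -2.2]
opening: 0.014
gripper_force: 35.0
```

>>> arm_command(
  increments="1 -22 -37 0 0;1 -44 -75 0 0;1 -68 -115 0 0;1 -86 -147 0 0;1 -98 -167 0 0",
)

```text
t: 29.55
tool_pos: [0.5481, 0.014, 0.2101]
orientation: [0.176, 3.136, -0.001]
force: [-0.5, 0.6, -2.2]
opening: 0.0134
gripper_force: 35.0
```

>>> arm_command(
  increments="1 -6 -10 0 0;1 -6 -10 15 0;1 -6 -10 40 0;1 -6 -10 60 0;1 -6 -10 70 0",
)

```text
t: 30.05
tool_pos: [0.5501, 0.0078, 0.1363]
orientation: [-0.173, -3.132, -0.001]
force: [-0.2, 0.2, -3.0]
opening: 0.0135
gripper_force: 35.0
```

>>> arm_command(
  increments="1 0 0 7 0;1 0 0 12 0;1 0 0 15 0;1 0 0 17 0;1 0 0 18 0",
)

```text
t: 30.55
tool_pos: [0.5528, 0.0061, 0.1221]
orientation: [0.177, 3.136, 0.0]
force: [-0.3, -0.4, -1.8]
opening: 0.0139
gripper_force: 35.0
```

```bash
python3 pl.py -.033
```

```text
t 30.55 pos [0.5528 0.0061 0.1221] ang 1.458 tilt [ 0.001 -0.    -1.   ] F [-0.3 -0.4 -1.8] op 0.0139 q [-0.08  0.09  1.75  0.    1.29 -1.54]
unit [ 0.00103668 -0.03254729]
inc [  1.   -0.4 -87.9] turn 0.002 q6 -1.54
```

>>> arm_command(
  increments="1 0 0 1.5 0;1 0 0 1.5 0;0.5 0 0 1.5 0;0.5 0 0 1.5 0;0.5 0 0 1.5 0",
)

```text
t: 31.05
tool_pos: [0.5528, 0.0061, 0.1207]
orientation: [0.177, 3.136, 0.0]
force: [-1.2, -0.5, 0.2]
opening: 0.0329
gripper_force: 0.0
```

>>> arm_command(
  increments="0.5 0 0 -1 0;0.5 0 0 -15 0;0.5 0 0 -45 0;0.5 0 0 -85 0;0.5 0 0 -115 0",
)

```text
t: 31.55
tool_pos: [0.5529, 0.0061, 0.2388]
orientation: [0.177, 3.134, -0.0]
force: [-0.2, 0.4, 1.2]
opening: 0.0465
gripper_force: 0.0
```

>>> arm_command(
  increments="0.5 5 25 0 0;0.5 15 65 0 0;0.5 25 110 0 0;0.5 36 155 0 0;0.5 46 195 0 0",
)

```text
t: 32.05
tool_pos: [0.5283, 0.2071, 0.2368]
orientation: [0.177, 3.135, 0.001]
force: [0.5, 0.1, 0.4]
opening: 0.0461
gripper_force: 0.0
```

>>> arm_command(
  increments="0.5 10 42 0 -0.13;0.5 20 84 0 -0.26;0.5 30 125 0 -0.39;0.5 36 150 0 -0.475;0.5 38 162 0 -0.475",
)

```text
t: 32.55
tool_pos: [0.5084, 0.3728, 0.2362]
orientation: [-0.572, 3.088, 0.001]
force: [0.6, -0.3, -0.2]
opening: 0.0463
gripper_force: 0.0
```

>>> arm_command(
  increments="0.5 0 0 0 0;0.5 0 0 0 0;0.5 0 0 0 0",
)

```text
t: 32.85
tool_pos: [0.5097, 0.3688, 0.2354]
orientation: [-0.561, 3.091, -0.001]
force: [0.5, 0.4, -1.0]
opening: 0.0465
gripper_force: 0.0
```

```bash
python3 hov.py 0
```

```text
t 32.95 pos [0.5096 0.369  0.2354] ang 1.931 tilt [ 0. -0. -1.] F [-0.2 -0.3 -0.3] op 0.0465 q [ 0.55  0.21  1.41 -0.    1.52 -1.39]
prior [0.5087 0.3704 0.3601] fit [0.5082 0.3727 0.3481] 0.48
diff 0 341; diff 1 0; diff 2 249; diff 3 352; inc [  0.4   1.7 175.4] turn -0.0 q6 -1.39
```

Module A is where expected. Grasping it.

>>> arm_command(
  increments="0.5 0 2 40 0;0.5 0 2 85 0;0.5 0 2 120 0;0.5 0 2 145 0;0.5 0 2 159 0",
)

```text
t: 33.45
tool_pos: [0.5072, 0.3704, 0.0731]
orientation: [0.563, -3.087, 0.002]
force: [0.4, -0.6, 0.6]
opening: 0.0466
gripper_force: 0.0
```

>>> arm_command(
  increments="0.5 0 0 8 0;0.5 0 0 13 0;0.5 0 0 16 0;0.5 0 0 16 0",
)

```text
t: 33.85
tool_pos: [0.509, 0.3725, 0.0611]
orientation: [-0.565, 3.089, 0.001]
force: [-0.3, 0.1, -0.1]
opening: 0.0464
gripper_force: 0.0
```

>>> arm_command(
  increments="1 0 0 0 0;1 0 0 0 0;1 0 0 0 0;1 0 0 0 0;1 0 0 0 0",
  grip_force=35,
)

```text
t: 34.35
tool_pos: [0.5086, 0.372, 0.0603]
orientation: [-0.566, 3.09, -0.0]
force: [-0.4, -0.9, -1.8]
opening: 0.0137
gripper_force: 35.0
```

>>> arm_command(
  increments="1 0 0 -15 0;1 0 0 -45 0;1 0 0 -85 0;1 0 0 -125 0;1 0 0 -150 0",
)

```text
t: 34.85
tool_pos: [0.5092, 0.3728, 0.215]
orientation: [-0.565, 3.086, 0.003]
force: [1.1, 0.1, -2.7]
opening: 0.014
gripper_force: 35.0
```

>>> arm_command(
  increments="1 0 0 0 0.12;1 0 0 0 0.24;1 0 0 0 0.36;1 0 0 0 0.475;1 0 0 0 0.475",
)

```text
t: 35.35
tool_pos: [0.5082, 0.3722, 0.2109]
orientation: [0.18, 3.136, 0.0]
force: [-0.0, 0.2, -2.6]
opening: 0.0139
gripper_force: 35.0
```

```bash
python3 pl.py .033
```

```text
t 35.35 pos [0.5082 0.3722 0.2109] ang 1.456 tilt [ 0.  0. -1.] F [-0.   0.2 -2.6] op 0.0139 q [ 0.55  0.23  1.44  0.    1.47 -0.91]
unit [-0.08503937  0.32603111]
inc [ -85.1 -293.     0.8] turn -0.0 q6 -0.91
```

>>> arm_command(
  increments="1 -6 -20 0 0;1 -17 -55 0 0;1 -28 -95 0 0;1 -40 -135 0 0;1 -50 -172 0 0",
)

```text
t: 35.85
tool_pos: [0.5388, 0.194, 0.2107]
orientation: [0.171, 3.137, -0.0]
force: [0.4, 0.3, -2.2]
opening: 0.0135
gripper_force: 35.0
```

>>> arm_command(
  increments="1 -12 -40 0 0;1 -23 -78 0 0;1 -31 -106 0 0;1 -35 -121 0 0;1 -35 -121 0 0",
)

```text
t: 36.35
tool_pos: [0.5601, 0.0698, 0.2105]
orientation: [0.178, 3.136, -0.0]
force: [-0.8, 0.1, -1.7]
opening: 0.0136
gripper_force: 35.0
```

>>> arm_command(
  increments="1 0 0 15 0;1 0 0 40 0;1 0 0 60 0;1 0 0 70 0;1 0 0 72 0",
)

```text
t: 36.85
tool_pos: [0.5583, 0.0727, 0.1357]
orientation: [-0.174, -3.133, 0.0]
force: [0.4, -0.1, -2.5]
opening: 0.0135
gripper_force: 35.0
```

>>> arm_command(
  increments="1 0 0 7 0;1 0 0 12 0;1 0 0 15 0;1 0 0 16.5 0;1 0 0 16.5 0",
)

```text
t: 37.35
tool_pos: [0.56, 0.0714, 0.1217]
orientation: [0.177, 3.136, 0.0]
force: [0.1, -0.3, -2.1]
opening: 0.0137
gripper_force: 35.0
```

```bash
python3 pl.py .033
```

```text
t 37.35 pos [0.56   0.0714 0.1217] ang 1.458 tilt [ 0.  0. -1.] F [ 0.1 -0.3 -2.1] op 0.0137 q [ 0.04  0.13  1.72  0.    1.29 -1.42]
unit [0.00069202 0.03312008]
inc [  0.7  -0.1 -88.3] turn 0.001 q6 -1.42
```

>>> arm_command(
  increments="1 0 0 1 0;1 0 0 1 0;0.5 0 0 1 0;0.5 0 0 1 0;0.5 0 0 1 0",
)

```text
t: 37.85
tool_pos: [0.5602, 0.0715, 0.1211]
orientation: [0.177, 3.136, 0.0]
force: [0.3, -0.4, -0.7]
opening: 0.0332
gripper_force: 0.0
```

>>> arm_command(
  increments="0.5 0 0 -1 0;0.5 0 0 -15 0;0.5 0 0 -45 0;0.5 0 0 -85 0;0.5 0 0 -115 0",
)

```text
t: 38.35
tool_pos: [0.5604, 0.0715, 0.2394]
orientation: [0.177, 3.134, 0.0]
force: [-0.2, 0.1, 0.5]
opening: 0.0462
gripper_force: 0.0
```

>>> arm_command(
  increments="0.25 15 35 0 0;0.25 32 80 0 0;0.25 50 125 0 0;0.25 66 163 0 0;0.25 74 181 0 0",
)

```text
t: 38.85
tool_pos: [0.5056, 0.2629, 0.2372]
orientation: [0.173, 3.136, 0.002]
force: [0.0, -0.9, -0.1]
opening: 0.0693
gripper_force: 0.0
```

>>> arm_command(
  increments="0.25 0 0 0 0.14;0.25 0 0 0 0.28;0.25 0 0 0 0.42;0.25 0 0 0 0.56;0.25 0 0 0 0.7",
)

```text
t: 39.35
tool_pos: [0.5069, 0.2598, 0.237]
orientation: [1.25, 2.881, 0.001]
force: [-1.1, 0.2, 0.2]
opening: 0.0694
gripper_force: 0.0
```

>>> arm_command(
  increments="0.25 0 0 0 0.14;0.25 0 0 0 0.28;0.25 0 0 0 0.42;0.25 0 0 0 0.56;0.25 0 0 0 0.7",
)

```text
t: 39.85
tool_pos: [0.5069, 0.2597, 0.237]
orientation: [2.162, 2.278, 0.002]
force: [-0.6, -0.6, -0.2]
opening: 0.07
gripper_force: 0.0
```

>>> arm_command(
  increments="0.25 0 0 0 0.14;0.25 0 0 0 0.271;0.25 0 0 0 0.271;0.25 0 0 0 0.271",
)

```text
t: 40.25
tool_pos: [0.5069, 0.2597, 0.2365]
orientation: [2.441, 1.977, 0.001]
force: [0.8, -0.8, -0.3]
opening: 0.0696
gripper_force: 0.0
```

```bash
python3 hov.py 1 0
```

```text
t 40.35 pos [0.5068 0.2597 0.2361] ang -0.21 tilt [ 0.  0. -1.] F [-0.7 -0.   0. ] op 0.0698 q [0.38 0.05 1.59 0.   1.5  0.59]
prior [ 0.5069  0.2596 -0.2208] fit [ 0.5079  0.2577 -0.2158] 0.905
diff 0 182; diff 1 211; diff 2 541; diff 3 433; inc [-1.000e-01  1.000e-01  1.761e+02] turn 0.011 q6 0.59
```

```bash
python3 - <<'E'
from h import *
im,m=load('hov1'); M=np.load('fit2.npz')['mods'][1]; g=cv2.cvtColor(im,cv2.COLOR_BGR2GRAY)
c=proj(m,T2(M,[[0,0,.056]]))[0].astype(int); print(c); print(g[c[1],c[0]-60:c[0]+60:5]); print(g[c[1]-30:c[1]+45:5,c[0]])
for th in (225,240,250):
    f,e,cc=finfit(im,m,M,th,30); print(th,f,e,cc)
for th in (60,80,120): f,e,_=bodyfit(im,m,M,th); print(th,np.round(f,4),e)
cv2.imwrite('pics/x.png',im)
E
```

```text
[254 179]
[181 188 189 192 187 189  97  55 231 239 241 242 242 242 243 243 244  67
  42 184 189 186 193 187]
[180 109  43  42 186 248 242 216  13  80  82  82 181 182 188]
225 [ 0.50726492  0.26124526 -0.21177539] 0.2185278799019608 [255.  177.5]
240 [ 0.50949241  0.26057878 -0.2720145 ] 0.9181084198385235 [257.48606811 176.80804954]
250 None None None
60 [ 0.5079  0.2586 -0.206 ] 1.2181871822803194
80 [ 0.5078  0.2582 -0.1746] 0.6664840364596304
120 [ 0.508   0.2576 -0.1987] 0.7759633027522935
```

Module B is confirmed at (0.507,0.260). Grasping its fin end-on.

>>> arm_command(
  increments="0.25 0 0 40 0;0.25 0 0 85 0;0.25 0 0 120 0;0.25 0 0 145 0;0.25 0 0 160 0",
)

```text
t: 40.85
tool_pos: [0.5052, 0.2591, 0.073]
orientation: [-2.442, -1.974, 0.005]
force: [0.6, 0.1, -0.8]
opening: 0.0696
gripper_force: 0.0
```

>>> arm_command(
  increments="0.25 0 0 8 0;0.25 0 0 13 0;0.25 0 0 16 0;0.25 0 0 16 0",
)

```text
t: 41.25
tool_pos: [0.5074, 0.2599, 0.0605]
orientation: [2.444, 1.973, 0.002]
force: [-0.2, 0.1, -0.5]
opening: 0.0699
gripper_force: 0.0
```

>>> arm_command(
  increments="1 0 0 0 0;1 0 0 0 0;1 0 0 0 0;1 0 0 0 0;1 0 0 0 0",
  grip_force=35,
)

```text
t: 41.75
tool_pos: [0.5071, 0.2597, 0.0601]
orientation: [2.445, 1.973, 0.001]
force: [-0.2, 0.3, 3.8]
opening: 0.0455
gripper_force: 35.0
```

>>> arm_command(
  increments="1 0 0 -15 0;1 0 0 -45 0;1 0 0 -85 0;1 0 0 -125 0;1 0 0 -150 0",
)

```text
t: 42.25
tool_pos: [0.5075, 0.26, 0.2141]
orientation: [2.444, 1.972, 0.006]
force: [-0.5, 1.1, -1.9]
opening: 0.0455
gripper_force: 35.0
```

>>> arm_command(
  increments="1 0 0 0 -0.05;1 0 0 0 -0.096;1 0 0 0 -0.096",
)

```text
t: 42.55
tool_pos: [0.5066, 0.2596, 0.2105]
orientation: [2.347, 2.089, 0.001]
force: [0.3, -0.3, -2.4]
opening: 0.0458
gripper_force: 35.0
```

```bash
python3 pl.py .099 1.5708
```

```text
t 42.55 pos [0.5066 0.2596 0.2105] ang -0.116 tilt [ 0.  0. -1.] F [ 0.3 -0.3 -2.4] op 0.0458 q [0.38 0.06 1.62 0.   1.46 0.5 ]
unit [-0.07381649  0.21402486]
inc [-114.9   74.     0.5] turn -0.002 q6 0.5
```

>>> arm_command(
  increments="1 -12 8 0 0;1 -36 24 0 0;1 -65 42 0 0;1 -92 60 0 0;1 -108 70 0 0",
)

```text
t: 43.05
tool_pos: [0.5645, 0.1411, 0.2095]
orientation: [2.35, 2.084, -0.002]
force: [0.1, 0.8, -2.1]
opening: 0.046
gripper_force: 35.0
```

>>> arm_command(
  increments="1 -7 4 0 0;1 -7 4 15 0;1 -7 4 40 0;1 -7 4 60 0;1 -7 4 70 0",
)

```text
t: 43.55
tool_pos: [0.5645, 0.1375, 0.1361]
orientation: [-2.345, -2.087, 0.006]
force: [0.3, -0.1, -3.6]
opening: 0.0457
gripper_force: 35.0
```

>>> arm_command(
  increments="1 0 0 6 0;1 0 0 12 0;1 0 0 16 0;1 0 0 18 0;1 0 0 18 0",
)

```text
t: 44.05
tool_pos: [0.567, 0.1368, 0.1219]
orientation: [2.347, 2.088, 0.001]
force: [0.3, 0.1, -2.8]
opening: 0.046
gripper_force: 35.0
```

```bash
python3 pl.py .099 1.5708
```

```text
t 44.05 pos [0.567  0.1368 0.1219] ang -0.117 tilt [ 0.  0. -1.] F [ 0.3  0.1 -2.8] op 0.046 q [0.15 0.17 1.67 0.   1.3  0.27]
unit [0.00021486 0.09893233]
inc [  0.1  -0.2 -88.1] turn -0.003 q6 0.27
```

>>> arm_command(
  increments="1 0 0 1.5 0;1 0 0 1.5 0;0.25 0 0 1.5 0;0.25 0 0 1.5 0;0.25 0 0 1.5 0",
)

```text
t: 44.55
tool_pos: [0.5672, 0.1368, 0.1206]
orientation: [2.347, 2.087, 0.001]
force: [-0.3, 0.3, 0.4]
opening: 0.0649
gripper_force: 0.0
```

>>> arm_command(
  increments="0.25 0 0 -1 0;0.25 0 0 -15 0;0.25 0 0 -45 0;0.25 0 0 -85 0;0.25 0 0 -115 0",
)

```text
t: 45.05
tool_pos: [0.5673, 0.1369, 0.2389]
orientation: [2.346, 2.087, 0.003]
force: [1.1, 1.4, -0.9]
opening: 0.0697
gripper_force: 0.0
```

>>> arm_command(
  increments="1 0 -40 0 0;1 0 -80 0 0;1 0 -120 0 0;1 0 -150 0 0;1 0 -165 0 0",
)

```text
t: 45.55
tool_pos: [0.4011, 0.1564, 0.2364]
orientation: [2.346, 2.088, 0.002]
force: [0.8, -0.4, 0.4]
opening: 0.0344
gripper_force: 0.0
```

```bash
python3 - <<'E'
from h import *
st(); t,mt=snap('top','top9'); s,ms=snap('scene','sc9')
print('unit',w2u(robot.read_state()['tool_pos']))
a=cv2.resize(t,None,fx=4,fy=4,interpolation=cv2.INTER_CUBIC); b=cv2.resize(s,None,fx=4,fy=4,interpolation=cv2.INTER_CUBIC)
for im,m in((a,mt),(b,ms)):
    for y in(-.099,-.033,.033,.099): draw(im,m,[*u2w(0,y),U[2]],MODB,.06)
    draw(im,m,[.4215,-.3845,-.04],SCR,.004)
cv2.imwrite('pics/v9.png',np.vstack([cv2.resize(a[450:1100,700:1750],(800,300),interpolation=cv2.INTER_AREA) if 0 else cv2.resize(a[500:1050,300:1767],(800,300),interpolation=cv2.INTER_AREA),cv2.resize(b[600:1050,500:1700],(800,300),interpolation=cv2.INTER_AREA)]))
E
```

```text
t 45.55 pos [0.4011 0.1564 0.2364] ang -0.116 tilt [ 0.001  0.001 -1.   ] F [ 0.8 -0.4  0.4] op 0.0344 q [ 0.25 -0.34  1.94  0.    1.54  0.37]
unit [-0.16598233  0.0995968 ]
```

View pics/v9.png

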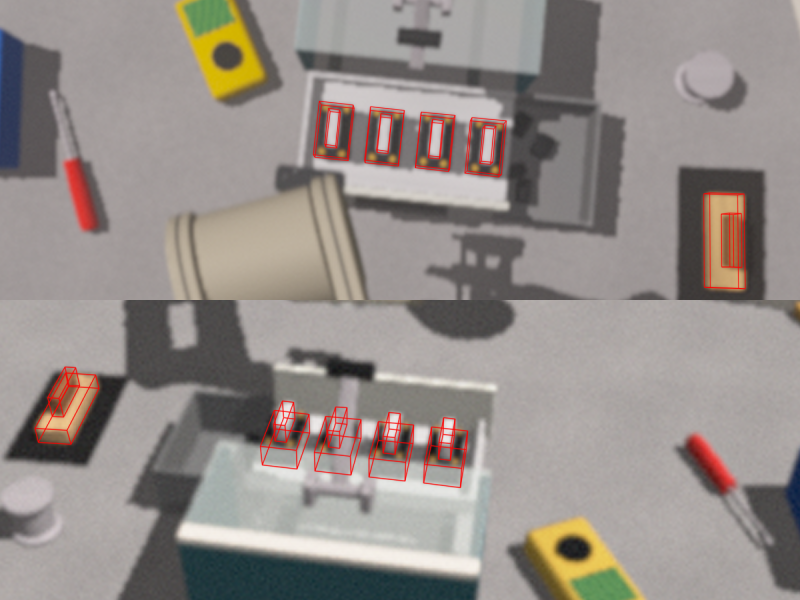

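The top and scene overlays show all four modules standing in line on the tray and the scraper on its mat. Next I'll push the tray home by its ledge, with the fingers closed.

>>> arm_command(
  increments="1 0 0 0 -0.14;1 0 0 0 -0.28;1 0 0 0 -0.42;1 0 0 0 -0.56;1 0 0 0 -0.7",
)

```text
t: 46.15
tool_pos: [0.4039, 0.1559, 0.236]
orientation: [1.481, 2.769, 0.001]
force: [-0.4, -0.1, 0.6]
opening: 0.0006
gripper_force: 0.0
```

>>> arm_command(
  increments="1 0 0 0 -0.14;1 0 0 0 -0.28;1 0 0 0 -0.42;1 0 0 0 -0.56;1 0 0 0 -0.7",
)

```text
t: 46.65
tool_pos: [0.404, 0.1559, 0.236]
orientation: [0.442, 3.109, 0.0]
force: [-0.7, -0.1, 0.1]
opening: 0.0007
gripper_force: 0.0
```

>>> arm_command(
  increments="1 0 0 0 -0.14;1 0 0 0 -0.172;1 -36 -60 0 -0.172;1 -36 -60 0 -0.172;1 -36 -60 0 -0.172",
)

```text
t: 47.15
tool_pos: [0.4218, 0.0862, 0.236]
orientation: [0.186, 3.135, -0.001]
force: [-0.1, 0.1, 0.5]
opening: 0.0007
gripper_force: 0.0
```

>>> arm_command(
  increments="1 0 0 40 0;1 0 0 80 0;1 0 0 120 0;1 0 0 145 0;1 0 0 152 0",
)

```text
t: 47.65
tool_pos: [0.4185, 0.0886, 0.0803]
orientation: [-0.182, -3.131, 0.001]
force: [-0.3, 0.3, -0.6]
opening: 0.0006
gripper_force: 0.0
```

>>> arm_command(
  increments="1 0 0 0 0;1 0 0 0 0",
)

```text
t: 47.85
tool_pos: [0.4218, 0.0887, 0.0849]
orientation: [0.181, 3.134, 0.001]
force: [-0.6, 0.2, 0.5]
opening: 0.0007
gripper_force: 0.0
```

```bash
python3 - <<'E'
from h import *
st(); print('unit',w2u(robot.read_state()['tool_pos'])); mv(*u2w(-.1,.04),.082,AY)
E
```

```text
t 47.85 pos [0.4218 0.0887 0.0849] ang 1.455 tilt [ 0.002  0.    -1.   ] F [-0.6  0.2  0.5] op 0.0007 q [ 0.09 -0.2   2.11  0.    1.23 -1.37]
unit [-0.13854362  0.03448894]
inc [-38.5   5.6   3. ] turn -0.001 q6 -1.37
```

>>> arm_command(
  increments="1 -10 5 0 0;1 -20 5 0 0;1 -28 5 0 0;1 -33 5 0 0;1 -37 5 0 0",
)

```text
t: 48.35
tool_pos: [0.4583, 0.0888, 0.0835]
orientation: [0.182, 3.136, 0.0]
force: [-5.5, 0.1, 3.8]
opening: 0.0006
gripper_force: 2.6
```

>>> arm_command(
  increments="1 -3 0 0 0;1 -7 0 0 0;1 -12 0 0 0;1 -18 0 0 0;1 -25 0 0 0",
)

```text
t: 48.85
tool_pos: [0.4826, 0.0861, 0.0829]
orientation: [-0.182, -3.135, 0.0]
force: [-4.1, -0.4, 0.8]
opening: 0.0005
gripper_force: 2.1
```

```bash
python3 - <<'E'
from h import *
st(); print('unit',w2u(robot.read_state()['tool_pos']))
E
```

```text
t 48.85 pos [0.4826 0.0861 0.0829] ang 1.455 tilt [-0.001 -0.    -1.   ] F [-4.1 -0.4  0.8] op 0.0005 q [ 0.07 -0.02  1.95  0.    1.21 -1.38]
unit [-0.07780575  0.03886048]
```

>>> arm_command(
  increments="1 -7 0 0 0;1 -15 0 0 0;1 -23 0 0 0;1 -31 0 0 0;1 -39 0 0 0",
)

```text
t: 49.35
tool_pos: [0.5218, 0.0816, 0.0829]
orientation: [-0.182, -3.136, -0.0]
force: [-4.3, 1.2, -0.8]
opening: 0.0002
gripper_force: 2.1
```

>>> arm_command(
  increments="1 -8 0 0 0;1 -16 0 0 0;1 -24 0 0 0;1 -32 0 0 0;1 -38 0 0 0",
)

```text
t: 49.85
tool_pos: [0.5598, 0.0771, 0.0831]
orientation: [0.182, 3.136, 0.0]
force: [-4.7, 1.2, -1.4]
opening: 0.0003
gripper_force: 1.9
```

>>> arm_command(
  increments="1 -5 0 0 0;1 -10 0 0 0;1 -15 0 0 0;1 -19 0 0 0;1 -22 0 0 0",
)

```text
t: 50.35
tool_pos: [0.5814, 0.0746, 0.0833]
orientation: [0.182, 3.136, -0.0]
force: [-2.9, 0.9, -2.5]
opening: 0.0002
gripper_force: 1.7
```

```bash
python3 - <<'E'
from h import *
st(); print('unit',w2u(robot.read_state()['tool_pos']))
E
```

```text
t 50.35 pos [0.5814 0.0746 0.0833] ang 1.455 tilt [ 0. -0. -1.] F [-2.9  0.9 -2.5] op 0.0002 q [ 0.04  0.23  1.68 -0.    1.23 -1.41]
unit [0.02160705 0.03872323]
```

Small steps now until the end stop shows up in the force.

>>> arm_command(
  increments="1 -2 0 0 0;1 -4 0 0 0;1 -6 0 0 0;1 -8 0 0 0;1 -9 0 0 0",
)

```text
t: 50.85
tool_pos: [0.5886, 0.0738, 0.0833]
orientation: [-0.181, -3.133, 0.0]
force: [-16.8, 0.7, 10.0]
opening: 0.0006
gripper_force: 8.0
```

>>> arm_command(
  increments="1 -1 0 0 0;1 -2 0 0 0;1 -2 0 0 0",
)

```text
t: 51.15
tool_pos: [0.5886, 0.0738, 0.0833]
orientation: [-0.181, -3.129, 0.0]
force: [-22.7, 1.2, 14.9]
opening: 0.0006
gripper_force: 11.5
```

>>> arm_command(
  increments="1 -1 0 0 0;1 -2 0 0 0;1 -2 0 0 0",
)

```text
t: 51.45
tool_pos: [0.5888, 0.0737, 0.0833]
orientation: [-0.18, -3.125, 0.001]
force: [-32.3, 1.8, 24.6]
opening: 0.0003
gripper_force: 16.9
```

```bash
python3 - <<'E'
from h import *
st(); print('unit',w2u(robot.read_state()['tool_pos']))
E
```

```text
t 51.45 pos [0.5888 0.0737 0.0833] ang 1.456 tilt [-0.012  0.    -1.   ] F [-32.3   1.8  24.6] op 0.0003 q [ 0.04  0.25  1.65  0.    1.25 -1.42]
unit [0.02905824 0.03874838]
```

>>> arm_command(
  increments="1 5 0 0 0;1 20 0 0 0;1 45 0 0 0;1 75 0 0 0;1 100 0 0 0",
)

```text
t: 51.95
tool_pos: [0.4946, 0.0847, 0.0839]
orientation: [0.182, 3.134, 0.0]
force: [-0.1, 0.1, 0.5]
opening: 0.0005
gripper_force: 0.0
```

>>> arm_command(
  increments="1 20 0 -40 0;1 40 0 -85 0;1 60 0 -130 0;1 70 0 -175 0;1 70 0 -215 0",
)

```text
t: 52.45
tool_pos: [0.425, 0.0929, 0.302]
orientation: [0.181, 3.131, 0.001]
force: [2.0, -0.9, 0.3]
opening: 0.0003
gripper_force: 0.0
```

```bash
python3 - <<'E'
from h import *
st(); print('unit',w2u(robot.read_state()['tool_pos']))
t,mt=snap('top','top10'); s,ms=snap('scene','sc10')
g=cv2.cvtColor(t,cv2.COLOR_BGR2GRAY).astype(np.float32)
g0=cv2.cvtColor(load('top0')[0],cv2.COLOR_BGR2GRAY).astype(np.float32)
def prof(g,m,y,xs,z):
    q=proj(m,T2(U,[[x,y,z] for x in xs])).astype(np.float32); return cv2.remap(g,q[:,0],q[:,1],cv2.INTER_LINEAR).ravel().round().astype(int)
xs=np.arange(-.11,.11,.006); print((xs*1000).round().astype(int))
for y in(-.12,-.08,-.05,.08,.12): print('new',y,prof(g,mt,y,xs,.13))
xs0=np.arange(-.11,-.04,.006); print((xs0*1000).round().astype(int)); print('old',prof(g0,mt,-.08,xs0,.13),prof(g0,mt,.08,xs0,.13))
E
```

```text
t 52.45 pos [0.425  0.0929 0.302 ] ang 1.455 tilt [ 0.005  0.    -1.   ] F [ 2.  -0.9  0.3] op 0.0003 q [ 0.1  -0.35  1.83 -0.    1.66 -1.36]
unit [-0.13587384  0.03910242]
[-110 -104  -98  -92  -86  -80  -74  -68  -62  -56  -50  -44  -38  -32
  -26  -20  -14   -8   -2    4   10   16   22   28   34   40   46   52
   58   64   70   76   82   88   94  100  106]
new -0.12 [154 154 143 102 109 110 109 109 107 107 111 107 106 102 105 109 109 107
 105 106 107 105 101  89  75  91 109 188 180 120 114 113 112 114 159 170
 170]
new -0.08 [157 155 157 157 156 149  96  86  88  87  87  88  88  88  87  88  88  88
  87  88  88  89  89  82  82  96 101 111 150 190 139 115  81  76 146 156
 155]
new -0.05 [168 161 153 139 124 119 122 133 143 152 155 154 155 155 154 156 155 154
 153 153 125  88  86  68  60  78 108 187 202 194 144 116 100  81 145 158
 158]
new 0.08 [174 173 173 171 169 169 165 162 157 151 140 109  93  90  90  89  89  89
  90  88  90  91  90  89  91  99 114 189 203 195 147 115  90  83 152 158
 156]
new 0.12 [173 172 172 170 167 164 160 155 148 140 152 155 156 156 156 157 156 158
 161 159 159 159 158 158 151 111 118 192 177 121 116 116 114 118 161 174
 173]
[-110 -104  -98  -92  -86  -80  -74  -68  -62  -56  -50  -44]
old [144  97  89  89 101 172 196 194 196 198 198 198] [152 153 130  91 100 180 195 192 195 196 197 195]
```

```bash
python3 - <<'E'
from h import *
a=cv2.cvtColor(load('top0')[0],cv2.COLOR_BGR2GRAY).astype(np.float32); b=cv2.cvtColor(load('top10')[0],cv2.COLOR_BGR2GRAY).astype(np.float32); mt=load('top10')[1]
ims,ms=load('scene0'); s0=cv2.cvtColor(ims,cv2.COLOR_BGR2GRAY).astype(np.float32); s1=cv2.cvtColor(load('sc10')[0],cv2.COLOR_BGR2GRAY).astype(np.float32)
def edge(g,m,x0,x1,z,ys,sgn=1):
    xs=np.arange(x0,x1,.0005); r=[]
    for y in ys:
        q=proj(m,T2(U,[[x,y,z] for x in xs])).astype(np.float32); v=cv2.GaussianBlur(cv2.remap(g,q[:,0],q[:,1],cv2.INTER_CUBIC).reshape(-1,1),(1,9),0).ravel()
        r.append(xs[np.argmax(sgn*np.gradient(v))]*1000)
    return np.round(r,1)
ys=[-.12,-.09,-.06,.05,.07,.09,.11]
o=edge(a,mt,-.1,-.065,.13,ys); n=edge(b,mt,.035,.07,.13,ys); print(o,n,np.median(n-o),np.mean(n-o))
E
```

```text
[-83.  -83.  -82.  -83.  -82.5 -83.  -81.5] [48.5 48.  48.5 49.  48.  48.5 49. ] 131.0 131.07142857142858
```

The end stop was firm, but the top image suggests only about 131 mm of travel. I'll turn the camera forward to measure the panel's position more accurately from closer up.

>>> arm_command(
  increments="1 0 0 0 0.14;1 0 0 0 0.28;1 0 0 0 0.42;1 0 0 0 0.56;1 0 0 0 0.7",
)

```text
t: 53.05
tool_pos: [0.4257, 0.0927, 0.2983]
orientation: [1.254, 2.878, 0.001]
force: [0.3, -0.3, 0.3]
opening: 0.0006
gripper_force: 0.0
```

>>> arm_command(
  increments="1 0 0 0 0.14;1 0 0 0 0.28;1 0 0 0 0.42;1 0 0 0 0.56;1 0 0 0 0.7",
)

```text
t: 53.55
tool_pos: [0.4257, 0.0927, 0.2983]
orientation: [2.165, 2.274, 0.002]
force: [-1.2, -0.2, -0.3]
opening: 0.0004
gripper_force: 0.0
```

>>> arm_command(
  increments="1 0 0 0 0.14;1 0 0 0 0.28;1 0 0 0 0.42;1 0 0 0 0.56;1 0 0 0 0.7",
)

```text
t: 54.05
tool_pos: [0.4257, 0.0927, 0.2983]
orientation: [2.814, 1.394, 0.003]
force: [0.6, 0.1, 0.9]
opening: 0.0003
gripper_force: 0.0
```

>>> arm_command(
  increments="1 0 0 0 0.14;1 0 0 0 0.28;1 0 0 0 0.42;1 0 0 0 0.56;1 0 0 0 0.7",
)

```text
t: 54.55
tool_pos: [0.4257, 0.0927, 0.2983]
orientation: [3.122, 0.344, 0.003]
force: [0.3, -0.0, 0.3]
opening: 0.0006
gripper_force: 0.0
```

>>> arm_command(
  increments="1 0 0 0 0.14;1 0 0 0 0.28;1 0 0 0 0.34;1 0 0 0 0.34;1 0 0 0 0.34",
)

```text
t: 55.05
tool_pos: [0.4254, 0.0927, 0.2982]
orientation: [-3.137, 0.176, -0.002]
force: [-0.4, -0.1, -0.4]
opening: 0.0002
gripper_force: 0.0
```

```bash
python3 - <<'E'
from h import *
st(); w,m=snap('wrist','w11'); ms=load('scene0')[1]
mt=load('top10')[1]
g=lambda f:cv2.cvtColor(load(f)[0],cv2.COLOR_BGR2GRAY).astype(np.float32)
def prof(gr,m,x0,x1,z,ys,st=.001):
    xs=np.arange(x0,x1,st); P=[]
    for y in ys:
        q=proj(m,T2(U,[[x,y,z] for x in xs])).astype(np.float32); P.append(cv2.remap(gr,q[:,0],q[:,1],cv2.INTER_LINEAR).ravel())
    return xs,np.mean(P,0)
def edges(gr,m,x0,x1,z,ys):
    xs,v=prof(gr,m,x0,x1,z,ys); d=np.gradient(cv2.GaussianBlur(v.reshape(-1,1),(1,5),0).ravel()); return [(round(xs[i]*1000),round(float(d[i]),1)) for i in range(1,len(d)-1) if abs(d[i])>4 and abs(d[i])>=abs(d[i-1]) and abs(d[i])>abs(d[i+1])]
for z,nm in((.13,'panel'),(.141,'roof')):
  print(nm,'w11',[edges(g('w11'),m,.02,.13,z,[y]) for y in(-.1,-.06,.06,.1)])
print('ledge w11',[edges(g('w11'),m,.0,.06,.075,[y]) for y in(-.03,.05)])
# reference: same edge in old pose
w2=g('w2'); print('old panel w2',edges(w2,load('w2')[1],-.11,-.05,.13,[-.05,.0,.05]),'w4',edges(g('w4'),load('w4')[1],-.11,-.05,.13,[-.05,0,.05]))
print('old ledge w4',[edges(g('w4'),load('w4')[1],-.12,-.075,.075,[y]) for y in(0,.05)])
E
```

```text
t 55.05 pos [0.4254 0.0927 0.2982] ang -1.683 tilt [ 0.001 -0.    -1.   ] F [-0.4 -0.1 -0.4] op 0.0002 q [ 0.1  -0.34  1.83 -0.    1.65  1.78]
panel w11 [[(26, 9.2), (29, -19.5)], [(28, -35.6)], [(27, -29.0)], [(22, -9.5), (27, -25.9)]]
roof w11 [[(22, 11.3), (25, -26.5)], [(25, -36.1)], [(23, -32.7)], [(23, -35.9)]]
ledge w11 [[(12, -31.6), (36, -17.3), (40, 5.3), (44, -18.6)], [(19, -30.8), (36, -18.2), (39, 6.4), (44, -19.6)]]
old panel w2 [(-96, -7.8), (-92, -11.1), (-85, -8.9), (-80, 42.2), (-63, -11.7)] w4 [(-102, -15.2), (-96, -9.9), (-80, 35.9), (-67, -14.7)]
old ledge w4 [[(-102, -22.4), (-93, -11.4), (-85, -5.0), (-81, 17.6)], [(-95, -29.4), (-80, 16.4), (-78, 16.2)]]
```

```bash
python3 - <<'E'
from h import *
w,m=load('w11'); g=cv2.cvtColor(w,cv2.COLOR_BGR2GRAY).astype(np.float32)
xs=np.arange(-.02,.13,.004); print((xs*1000).astype(int))
for y in(-.1,-.06,.06,.1):
    q=proj(m,T2(U,[[x,y,.13] for x in xs])).astype(np.float32)
    if y==.06: print(np.round(q[::9]))
    print(y,cv2.remap(g,q[:,0],q[:,1],cv2.INTER_LINEAR).ravel().astype(int))
E
```

```text
[-20 -16 -12  -8  -4   0   4   8  12  16  20  23  28  32  36  39  44  48
  52  55  60  64  67  72  76  80  84  88  92  96  99 104 108 112 116 120
 124 128]
-0.1 [ 92 100  91  86  83  75  41  40  48  22  24  28  74   0   0   0   0   0
   0   0   0   0   0   0   0   0   0   0   0   0   0   0   0   0   0   0
   0   0]
-0.06 [109 107 104 107 108 107 105 108 105 111 105 105  26   0   0   0   0   0
   0   0   0   0   0   0   0   0   0   0   0   0   0   0   0   0   0   0
   0   0]
[[ 232.   56.]
 [ 232.   12.]
 [ 232.  -32.]
 [ 231.  -79.]
 [ 231. -127.]]
0.06 [226 226 234 229 230 224 224 106 106 107 102  89   0   0   0   0   0   0
   0   0   0   0   0   0   0   0   0   0   0   0   0   0   0   0   0   0
   0   0]
0.1 [125 125 124 124 127 126 127 125 129 126 119  76   0   0   0   0   0   0
   0   0   0   0   0   0   0   0   0   0   0   0   0   0   0   0   0   0
   0   0]
```

>>> arm_command(
  increments="1 0 -15 -30 0;1 30 -35 -30 0;1 70 -55 -30 0;1 105 -61 -30 0;1 120 -61 -30 0",
)

```text
t: 55.6
tool_pos: [0.5533, 0.1403, 0.327]
orientation: [3.136, -0.176, -0.001]
force: [-0.3, 0.7, 0.3]
opening: 0.0007
gripper_force: 0.0
```

>>> arm_command(
  increments="1 0 0 0 0;1 0 0 0 0;1 0 0 0 0",
)

```text
t: 55.9
tool_pos: [0.5505, 0.1398, 0.3284]
orientation: [-3.136, 0.178, -0.0]
force: [-0.1, -0.0, 0.3]
opening: 0.0004
gripper_force: 0.0
```

```bash
python3 - <<'E'
from h import *
st(); w,m=snap('wrist','w12'); g=cv2.cvtColor(w,cv2.COLOR_BGR2GRAY).astype(np.float32)
print(w2u(robot.read_state()['tool_pos']), w2u(m['eye']), m['eye'][2])
for z,xs in((.13,np.arange(.03,.08,.002)),(.141,np.arange(.08,.11,.002))):
  print((xs*1000).round().astype(int))
  for y in(-.05,.05,.08,.11):
    q=proj(m,T2(U,[[x,y,z] for x in xs])).astype(np.float32)
    print(y,q[0].round(),cv2.remap(g,q[:,0],q[:,1],cv2.INTER_LINEAR).ravel().astype(int))
E
```

```text
t 55.9 pos [0.5505 0.1398 0.3284] ang -1.684 tilt [ 0.  0. -1.] F [-0.1 -0.   0.3] op 0.0004 q [0.16 0.02 1.45 0.   1.67 1.84]
[-0.01650168  0.09999632] [0.0488012  0.10076394] 0.4701301124302455
[30 32 34 36 38 40 42 44 46 48 50 52 54 56 58 60 62 64 66 68 70 72 74 76
 78]
-0.05 [399. 132.] [ 97  95  93  96  94  96  94  97  95  93 124 229 251 252 252 246 248 250
 251 243 201 191 189 189 190]
0.05 [303. 131.] [203 208 210 211 199 110  50  48  34  28 108 237 251 252 252 247 250 251
 251 251 250 250 250 238 147]
0.08 [274. 131.] [206 195 196 207 208 196 124  94  96  94 135 240 252 253 253 248 250 251
 251 252 251 251 251 251 186]
0.11 [246. 131.] [123 127 126 130 130 128 132 128 112 105 144 239 251 251 252 245 250 250
 250 251 251 251 251 251 224]
[ 80  82  84  86  88  90  92  94  96  98 100 102 104 106 108]
-0.05 [408.  81.] [191 193 189 189 189 190 191 191 189 188 154  77  28  28  32]
0.05 [307.  80.] [142 141 141 123  50 100 201 218 218 212 207 211 209 210 211]
0.08 [276.  80.] [145 145 143 145 142 155 222 227 227 228 228 225 226 227 227]
0.11 [245.  79.] [160 161 159 153 100 130 218 230 229 228 217 210 214 214 214]
```

In this close view the panel face is 40 mm in front of the roof edge, exactly the expected home gap (95 − 55 mm). With the firm end stop, that puts the tray home. I'll check the fit scale quickly and move above the lever grip.

>>> arm_command(
  increments="1 15 15 0 0;1 40 40 0 0;1 70 68 0 0;1 92 88 0 0;1 102 97 0 0",
)

```text
t: 56.45
tool_pos: [0.642, 0.0297, 0.3283]
orientation: [3.136, -0.182, 0.001]
force: [-0.3, 0.1, 0.3]
opening: 0.0008
gripper_force: 0.0
```

>>> arm_command(
  increments="1 0 0 0 0;1 0 0 0 0;1 0 0 0 0",
)

```text
t: 56.75
tool_pos: [0.6407, 0.0331, 0.3286]
orientation: [-3.136, 0.177, -0.0]
force: [0.1, -0.3, 0.2]
opening: 0.0005
gripper_force: 0.0
```

```bash
python3 - <<'E'
from h import *
st(); print(w2u(robot.read_state()['tool_pos']))
m=load('top0')[1]; g=cv2.cvtColor(load('top0')[0],cv2.COLOR_BGR2GRAY).astype(np.float32)
for xs in(np.arange(.076,.106,.003),np.arange(.22,.265,.003)):
  print((xs*1000).round().astype(int))
  for y in(-.1,.1):
    q=proj(m,T2(U,[[x,y,.141] for x in xs])).astype(np.float32); print(y,cv2.remap(g,q[:,0],q[:,1],cv2.INTER_LINEAR).ravel().astype(int))
for n in('top0','top9','top10'):
  im,m=load(n); g=cv2.cvtColor(im,cv2.COLOR_BGR2GRAY); c=proj(m,[[.647,.030,.2575]])[0].astype(int); k=(g[c[1]-14:c[1]+14,c[0]-18:c[0]+18]<55).astype(np.uint8)
  nn,lab,s,cc=cv2.connectedComponentsWithStats(k); i=1+s[1:,4].argmax(); pc=cc[i]+c-[18,14]; print(n,pc,s[i],at_z(m,[pc],.2575).round(4))
im,m=load('sc10'); print('scene grip pred',proj(m,[[.647,.030,.2575]]))
E
```

```text
t 56.75 pos [0.6407 0.0331 0.3286] ang -1.684 tilt [ 0.  0. -1.] F [ 0.1 -0.3  0.2] op 0.0005 q [-0.03  0.23  1.23  0.    1.69  1.66]
[0.08532524 0.0042912 ]
[ 76  79  82  85  88  91  94  97 100 103]
-0.1 [ 86  85  84  89 113 144 157 160 159 158]
0.1 [ 67  67  68  78 107 136 150 153 154 154]
[220 223 226 229 232 235 238 241 244 247 250 253 256 259 262 265]
-0.1 [154 166 188 198 200 200 200 198 187 167 153 149 150 151 152 150]
0.1 [158 171 188 198 200 200 200 197 184 165 154 152 152 153 153 154]Traceback (most recent call last):
  File "<stdin>", line 10, in <module>
ValueError: attempt to get argmax of an empty sequence
```

>>> arm_command(
  increments="1 0 1 10 0;1 0 1 20 0;1 0 1 28 0;1 0 1 33 0;1 0 1 36 0",
)

```text
t: 57.25
tool_pos: [0.6401, 0.0312, 0.2937]
orientation: [-3.136, 0.179, 0.002]
force: [-15.6, 0.5, 24.2]
opening: 0.0004
gripper_force: 12.3
```

>>> arm_command(
  increments="1 -3 0 4 0;1 -6 0 7 0;1 -9 0 11 0;1 -12 0 15 0;1 -12 0 15 0",
)

```text
t: 57.75
tool_pos: [0.6264, 0.0328, 0.2825]
orientation: [-3.136, 0.178, 0.004]
force: [-31.0, 1.6, 33.8]
opening: 0.0005
gripper_force: 17.4
```

```bash
python3 - <<'E'
from h import *
st(); print(w2u(robot.read_state()['tool_pos']))
E
```

```text
t 57.75 pos [0.6264 0.0328 0.2825] ang -1.684 tilt [-0.003  0.    -1.   ] F [-31.    1.6  33.8] op 0.0005 q [-0.03  0.19  1.35  0.    1.6   1.65]
[0.07112164 0.00238694]
```

The reaction force is along the lever arm, so I am pressing it radially. The lever needs a push on its rear face, towards the robot and down. I'll lift off and come in behind it.

>>> arm_command(
  increments="1 0 0 -10 0;1 0 0 -35 0;1 0 0 -60 0;1 10 0 -65 0;1 40 0 -65 0",
)

```text
t: 58.25
tool_pos: [0.6694, 0.028, 0.3453]
orientation: [-3.136, 0.178, -0.007]
force: [0.8, 0.6, 0.8]
opening: 0.0003
gripper_force: 0.0
```

>>> arm_command(
  increments="1 15 0 0 0;1 28 0 0 0;1 30 0 0 0;1 30 0 0 0;1 30 0 0 0",
)

```text
t: 58.75
tool_pos: [0.6985, 0.0243, 0.3421]
orientation: [-3.136, 0.179, 0.0]
force: [-0.9, 0.5, 0.0]
opening: 0.0006
gripper_force: 0.0
```

```bash
python3 - <<'E'
from h import *
st(); print(w2u(robot.read_state()['tool_pos']))
s,ms=snap('scene','sc13'); t,mt=snap('top','top13')
for n,th in(('scene0',60),('sc13',60)):
  im,m=load(n); g=cv2.cvtColor(im,cv2.COLOR_BGR2GRAY); c=proj(m,[[.647,.030,.2575]])[0].astype(int); k=(g[c[1]-16:c[1]+30,c[0]-16:c[0]+16]<th).astype(np.uint8)
  nn,lab,ss,cc=cv2.connectedComponentsWithStats(k); print(n,c,[(np.round(cc[i]+c-16,1).tolist(),int(ss[i,4])) for i in range(1,nn) if ss[i,4]>15])
E
```

```text
t 58.75 pos [0.6985 0.0243 0.3421] ang -1.685 tilt [-0.  0. -1.] F [-0.9  0.5  0. ] op 0.0006 q [-0.04  0.39  1.    0.    1.75  1.65]
[0.14374584 0.00213939]
scene0 [255 176] [([255.9, 175.7], 82)]
sc13 [255 176] [([256.6, 176.1], 68)]
```

>>> arm_command(
  increments="1 0 0 25 0;1 0 0 50 0;1 0 0 70 0;1 0 0 79 0;1 0 0 81 0",
)

```text
t: 59.35
tool_pos: [0.6981, 0.0242, 0.26]
orientation: [3.136, -0.179, -0.003]
force: [-0.0, -0.3, 0.3]
opening: 0.0005
gripper_force: 0.0
```

>>> arm_command(
  increments="1 -6 0 0 0;1 -12 0 0 0;1 -17 0 0 0;1 -20 0 0 0;1 -22 0 0 0",
)

```text
t: 59.85
tool_pos: [0.6769, 0.0267, 0.2619]
orientation: [-3.136, 0.179, -0.002]
force: [-0.1, -0.3, -1.1]
opening: 0.0004
gripper_force: 0.0
```

>>> arm_command(
  increments="1 -4 0 3 0;1 -8 0 6 0;1 -12 0 10 0;1 -12 0 10 0",
)

```text
t: 60.25
tool_pos: [0.6645, 0.0281, 0.2504]
orientation: [3.136, -0.179, -0.002]
force: [0.4, -0.2, 0.4]
opening: 0.0002
gripper_force: 0.1
```

```bash
python3 - <<'E'
from h import *
st(); print(w2u(robot.read_state()['tool_pos']))
E
```

```text
t 60.25 pos [0.6645 0.0281 0.2504] ang -1.685 tilt [-0.001  0.    -1.   ] F [ 0.4 -0.2  0.4] op 0.0002 q [-0.03  0.3   1.28  0.    1.56  1.65]
[0.10949269 0.00204763]
```

>>> arm_command(
  increments="1 -5 0 5 0;1 -10 0 10 0;1 -14 0 16 0;1 -18 0 22 0;1 -18 0 22 0",
)

```text
t: 60.75
tool_pos: [0.646, 0.0302, 0.2275]
orientation: [3.136, -0.179, -0.004]
force: [0.5, 0.9, -0.4]
opening: 0.0006
gripper_force: 0.0
```

```bash
python3 - <<'E'
from h import *
st(); print(w2u(robot.read_state()['tool_pos'])); s,ms=snap('scene','sc14')
for n in('sc13','sc14'):
  im,m=load(n); g=cv2.cvtColor(im,cv2.COLOR_BGR2GRAY)
  k=(g[160:235,235:285]<60).astype(np.uint8); nn,lab,ss,cc=cv2.connectedComponentsWithStats(k); print(n,[((cc[i]+[235,160]).round(1).tolist(),ss[i].tolist()) for i in range(1,nn) if ss[i,4]>12])
# predicted grip centre for phi
for phi in(.92,.8,.6,.4,.2,0): print(phi,proj(ms,T2(U,[[.165-.125*np.cos(phi),0,.158+.125*np.sin(phi)]])).round(1))
E
```

```text
t 60.75 pos [0.646  0.0302 0.2275] ang -1.685 tilt [-0.003  0.    -1.   ] F [ 0.5  0.9 -0.4] op 0.0006 q [-0.03  0.27  1.36  0.    1.51  1.65]
[0.09089899 0.00201846]
sc13 [([256.6, 176.1], [14, 14, 16, 6, 68])]
sc14 [([268.1, 161.4], [9, 0, 41, 6, 119]), ([253.9, 168.4], [8, 4, 23, 10, 160]), ([264.4, 181.9], [28, 20, 4, 5, 19])]
0.92 [[255.3 175.4]]
0.8 [[256.2 175.9]]
0.6 [[257.3 178. ]]
0.4 [[258.1 181.7]]
0.2 [[258.6 186.6]]
0 [[258.9 192.6]]
```

>>> arm_command(
  increments="1 -3 0 6 0;1 -5 0 12 0;1 -7 0 18 0;1 -9 0 24 0;1 -10 0 28 0",
)

```text
t: 61.3
tool_pos: [0.6371, 0.0312, 0.2003]
orientation: [-3.136, 0.179, 0.0]
force: [1.4, 0.0, 0.5]
opening: 0.0003
gripper_force: 0.7
```

>>> arm_command(
  increments="1 0 0 2 0;1 0 0 5 0;1 0 0 8 0;1 0 0 10 0;1 0 0 10 0",
)

```text
t: 61.8
tool_pos: [0.6372, 0.0312, 0.1906]
orientation: [3.136, -0.179, -0.001]
force: [-0.6, -0.0, 0.5]
opening: 0.0009
gripper_force: 0.0
```

```bash
python3 - <<'E'
from h import *
st(); print(w2u(robot.read_state()['tool_pos']))
E
```

```text
t 61.8 pos [0.6372 0.0312 0.1906] ang -1.685 tilt [-0.001  0.    -1.   ] F [-0.6 -0.   0.5] op 0.0009 q [-0.03  0.26  1.44 -0.    1.44  1.65]
[0.08201041 0.0020343 ]
```

>>> arm_command(
  increments="1 0 0 1 0;1 0 0 2 0;1 0 0 3 0;1 0 0 3 0",
)

```text
t: 62.2
tool_pos: [0.6374, 0.0312, 0.1883]
orientation: [-3.136, 0.179, -0.001]
force: [-0.4, 0.1, 2.9]
opening: 0.0004
gripper_force: 1.2
```

>>> arm_command(
  increments="1 0 0 1 0;1 0 0 2 0;1 0 0 2 0",
)

```text
t: 62.5
tool_pos: [0.6375, 0.0312, 0.1882]
orientation: [3.136, -0.179, 0.002]
force: [-7.4, -0.1, 12.5]
opening: 0.0003
gripper_force: 6.2
```

>>> arm_command(
  increments="1 0 0 1 0;1 0 0 1 0;1 0 0 1 0",
)

```text
t: 62.8
tool_pos: [0.6375, 0.0312, 0.1881]
orientation: [3.136, -0.179, 0.002]
force: [-9.1, 0.6, 17.1]
opening: -0.0
gripper_force: 8.7
```

The fingertip stopped firmly at 163 mm height, which is the level lever's top. Lifting away and verifying.

>>> arm_command(
  increments="1 0 0 -10 0;1 0 0 -40 0;1 0 0 -80 0;1 0 0 -120 0;1 0 0 -150 0",
)

```text
t: 63.3
tool_pos: [0.6378, 0.0312, 0.3383]
orientation: [-3.136, 0.179, -0.005]
force: [0.9, 0.4, 0.3]
opening: 0.0004
gripper_force: 0.0
```

>>> arm_command(
  increments="1 -40 0 0 0;1 -85 0 0 0;1 -130 0 0 0;1 -175 0 0 0;1 -210 0 0 0",
)

```text
t: 63.8
tool_pos: [0.4268, 0.0554, 0.3351]
orientation: [-3.136, 0.179, -0.001]
force: [0.6, -0.2, 0.7]
opening: 0.0005
gripper_force: 0.0
```

>>> arm_command(
  increments="1 0 0 0 0;1 0 0 0 0;1 0 0 0 0",
)

```text
t: 64.1
tool_pos: [0.4294, 0.055, 0.3353]
orientation: [3.136, -0.18, 0.001]
force: [-0.2, 0.1, 0.3]
opening: 0.0003
gripper_force: 0.0
```

```bash
cat > fin.py <<'E'
from h import *
st(); s,ms=snap('scene','sc20'); t,mt=snap('top','top20')
h=lambda im:cv2.cvtColor(im,cv2.COLOR_BGR2HSV)
# scraper
for im,m,z,thr in((t,mt,.004,80),(s,ms,.004,80)):
    H=h(im); c=proj(m,[[.4215,-.3845,.03]])[0].astype(int); k=((H[...,1]>90)&(H[...,2]>thr)&(H[...,0]<25)).astype(float); r=np.zeros_like(k); r[c[1]-32:c[1]+32,c[0]-24:c[0]+24]=k[c[1]-32:c[1]+32,c[0]-24:c[0]+24]
    if r.sum()>50: print('scraper',fitsil([(m,r)],np.array([.4215,-.3845,-.04]),SCR,.004),r.sum())
    else: print('scraper occluded',r.sum())
# lever grip
for im,m,n in((t,mt,'top'),(s,ms,'scene')):
    g=cv2.cvtColor(im,cv2.COLOR_BGR2GRAY); c=proj(m,T2(U,[[.040,0,.158]]))[0]; x,y=c.astype(int); k=(g[y-15:y+15,x-15:x+15]<60).astype(np.uint8); nn,lab,ss,cc=cv2.connectedComponentsWithStats(k)
    print(n,'pred down',c.round(1),'raised',proj(m,T2(U,[[.089,0,.2575]]))[0].round(1),[((cc[i]+[x-15,y-15]).round(1).tolist(),int(ss[i,4])) for i in range(1,nn) if ss[i,4]>10])
d=cv2.medianBlur(cv2.absdiff(t,load('top9')[0]).max(2),3)
print('changed vs top9',[x.tolist() for x in cv2.connectedComponentsWithStats((d>45).astype(np.uint8))[2][1:] if x[4]>12])
d=cv2.medianBlur(cv2.absdiff(s,load('sc9')[0]).max(2),3)
print('changed vs sc9',[x.tolist() for x in cv2.connectedComponentsWithStats((d>45).astype(np.uint8))[2][1:] if x[4]>12])
E
python3 fin.py
```

```text
t 64.1 pos [0.4294 0.055  0.3353] ang -1.685 tilt [ 0.001 -0.    -1.   ] F [-0.2  0.1  0.3] op 0.0003 q [ 0.01 -0.35  1.77 -0.    1.72  1.69]
scraper (array([ 0.42073636, -0.38468164, -0.04086956]), np.float64(0.0839892134009781)) 858.0
scraper (array([ 0.42091978, -0.38308783, -0.06092947]), np.float64(0.0673689010487916)) 430.0
top pred down [264.5 169.7] raised [267.4 143.3] [([264.0, 172.2], 35)]
scene pred down [258.9 192.6] raised [255.4 175.3] [([259.7, 192.5], 37)]
changed vs top9 [[257, 138, 20, 9, 151], [216, 152, 4, 5, 14], [225, 155, 6, 3, 15], [261, 156, 8, 6, 38], [290, 159, 5, 6, 18], [201, 160, 112, 88, 3850], [213, 164, 5, 4, 16], [323, 182, 9, 4, 25], [221, 192, 5, 5, 16], [229, 192, 7, 6, 32], [317, 196, 5, 6, 19], [226, 214, 2, 7, 14], [295, 221, 14, 8, 87], [162, 223, 3, 14, 29], [284, 232, 9, 9, 54], [269, 232, 119, 150, 5288], [226, 234, 14, 81, 347], [320, 245, 66, 19, 777], [283, 246, 7, 3, 15], [244, 251, 36, 5, 141], [166, 253, 60, 110, 1523], [388, 260, 61, 124, 4371], [254, 308, 4, 9, 16], [214, 312, 14, 53, 607], [250, 340, 17, 25, 258], [265, 340, 31, 24, 558], [303, 348, 2, 17, 34], [228, 359, 19, 25, 172], [181, 365, 12, 13, 99], [238, 364, 55, 20, 687], [221, 367, 4, 17, 42], [296, 366, 7, 18, 118], [305, 369, 5, 15, 60], [195, 375, 7, 9, 34]]
changed vs sc9 [[245, 0, 8, 12, 60], [255, 0, 9, 14, 89], [272, 0, 63, 32, 1043], [269, 13, 6, 3, 15], [255, 25, 12, 3, 33], [268, 24, 65, 51, 1280], [254, 31, 20, 17, 251], [249, 49, 6, 8, 34], [236, 56, 56, 46, 1038], [238, 65, 9, 9, 54], [287, 85, 30, 60, 1057], [201, 118, 10, 5, 21], [131, 133, 45, 49, 1156], [179, 137, 51, 50, 1102], [233, 168, 33, 14, 251], [170, 180, 31, 10, 163], [217, 186, 34, 20, 323], [251, 186, 55, 28, 647]]
```

```bash
python3 - <<'E'
from h import *
t,m=load('top20'); g=cv2.cvtColor(t,cv2.COLOR_BGR2GRAY).astype(np.float32); ys=np.arange(-.132,.133,.006)
for x in(.122,.135): 
    q=proj(m,T2(U,[[x-.005,y,.116] for y in ys])).astype(np.float32); print(x,[(int(round(y*1000)),int(v)) for y,v in zip(ys,cv2.remap(g,q[:,0],q[:,1],cv2.INTER_LINEAR).ravel())])
q=proj(m,T2(U,[[x,.06,.13] for x in np.arange(.04,.06,.001)])).astype(np.float32); v=cv2.remap(g,q[:,0],q[:,1],cv2.INTER_LINEAR).ravel(); print('panel edge mm',40+int(np.argmax(np.gradient(v))))
E
```

```text
0.122 [(-132, 154), (-126, 164), (-120, 166), (-114, 151), (-108, 156), (-102, 170), (-96, 170), (-90, 158), (-84, 152), (-78, 153), (-72, 168), (-66, 170), (-60, 171), (-54, 162), (-48, 152), (-42, 155), (-36, 170), (-30, 170), (-24, 158), (-18, 152), (-12, 155), (-6, 159), (0, 169), (6, 170), (12, 160), (18, 153), (24, 157), (30, 171), (36, 170), (42, 155), (48, 153), (54, 164), (60, 173), (66, 172), (72, 168), (78, 154), (84, 154), (90, 163), (96, 172), (102, 169), (108, 155), (114, 154), (120, 169), (126, 171), (132, 169)]
0.135 [(-132, 155), (-126, 163), (-120, 165), (-114, 152), (-108, 156), (-102, 170), (-96, 169), (-90, 159), (-84, 152), (-78, 154), (-72, 167), (-66, 171), (-60, 170), (-54, 163), (-48, 152), (-42, 156), (-36, 169), (-30, 171), (-24, 157), (-18, 152), (-12, 154), (-6, 156), (0, 170), (6, 170), (12, 154), (18, 151), (24, 158), (30, 170), (36, 169), (42, 154), (48, 153), (54, 163), (60, 171), (66, 171), (72, 167), (78, 154), (84, 152), (90, 163), (96, 172), (102, 169), (108, 155), (114, 155), (120, 169), (126, 170), (132, 168)]
panel edge mm 50
```

Through the clear roof, the fins read at y = −99, −33, +33 and +98 mm, each with dark module body on both sides, so the modules stand as placed. The lever is down in both views, and the scraper is on its mat. Handing in.

```bash
python3 -c "
from plant import robot
print(robot.close_job())"
```

```text
the job is handed in; nothing more can be done
None
```

I handed the job in at about 64 s. All four chips were wiped into the bin, the scraper stands upright on its mat, the four modules stand on the tray, the tray is pushed home to its stop, and the lever is fully down.

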